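# Clamp the tall specimen block in the ratchet vice

## Task

Set the tall rectangular specimen block into the open jaws of the specimen vice, long side along the jaws, flat on the bed and pushed gently home against the end stop, and let go of it. Then work the ratchet lever back and forth by its knob, tightening clockwise seen from above, until the clamp turns firm and the block is held tight, without forcing it, and let go. Leave everything else where it is.

Things in the scene. Friction and masses are not known exactly. Their poses are not given: they have to be found in the camera images.
- block: The specimen block to clamp: upright grey plastic block, 60 mm (own x) by 40 mm (own y) by 56 mm tall, with a small pale resin specimen 34 x 24 x 8 mm centred on top (64 mm overall); 0.16 kg, loose, standing on the bench. Origin at the centre of its underside, z up. The same after a half turn.
- low_block: A similar but low block, 60 x 40 x 26 mm with the same resin piece on top (34 mm overall); not to be used. Origin at the centre of its underside.
- round_block: A similar round block, 42 mm diameter, 50 mm tall plus an 8 mm resin piece; not to be used. Origin at the centre of its underside.
- reagent: Amber reagent bottle, 60 mm diameter, 130 mm tall, a bystander. Origin at the centre of its underside.
- stain_jar: Small open glass cup, 68 mm rim, 60 mm tall, a bystander. Origin at the centre of its underside.
- clamp: The specimen vice, fixed to the bench: white base plate 220 mm (x) by 240 mm (y) by 12 mm. Origin: centre of the plate's underside, z up. In its frame the steel bed lies 20 mm above the bench (x -18 to 87, y -4 to 92 mm); the fixed jaw's inner face is at y = 78 mm (x -2 to 74), its top 44 mm above the bench, the upper 8 mm of both jaws bevelled back by 5 mm. The slot runs along x, closed at +x by the end stop, open at -x and above.
- end_stop: Dark steel plate across the +x end of the slot, its face (towards -x of the vice) at x = 75 mm in the vice's frame, top 42 mm above the bench. Origin: on that face, middle of its lower edge, 12 mm above the bench. Do not push the block against it with more than 30 N; 5 N is plenty.
- jaw: Dark moving jaw, 72 mm along the vice's x, 14 mm thick, top 44 mm above the bench. Origin: middle of the lower edge of its clamping face. It slides along +y of the vice, 4 mm per radian of the bolt. At the start the slot between the jaws is 44 to 48.5 mm wide; clamped, the block touches both jaws.
- seat (a point): Where the middle of the block's underside comes when home and clamped: on the bed, long side along x, end face on the end stop, side face on the fixed jaw (x = 45, y = 58, z = 20 mm in the vice's frame). Axes as the vice. Before clamping the block may lie anywhere across the gap, up to 9 mm to -y of this.
- wheel: Steel ratchet wheel on the bolt under the lever, 60 mm diameter, 20 teeth (0.314 rad apart), 34 to 44 mm above the bench. Origin on the bolt's axis. Turns clockwise from above, only by the lever's pawl, and does not turn back with it; the clamp is firm after 1.2 to 2.3 rad in all. It runs with a steady drag, about 2 to 4 N at the knob.
- lever: Ratchet lever: flat dark arm 18 mm wide, top 57 mm above the bench, from the bolt's axis (origin) along its own -x. It swings 1.1 rad only, between two pins (63 mm tall, 70 mm from the bolt): 0.55 rad to either side of the vice's -x. Knob towards +y of the vice (clockwise from above) drives the bolt; back towards -y it clicks over the teeth. Up to 0.31 rad is free before it bites.
- knob (a point): Point on the axis of the lever's black knob, 80 mm above the bench, the height to grip. The knob is an upright cylinder, 24 mm diameter, 57 to 102 mm above the bench, 115 mm from the bolt's axis, fixed to the arm; the gripper may turn round it. It stays where it is left. The pins at both ends of the swing feel rigid too; that is not the clamp turning firm.
- bolt_axis (a point): Point on the upright bolt axis (x = 45, y = -55, z = 57 mm in the vice's frame; axes as the vice). Once the jaw bears on the block, the resistance rises by about 5 N at the knob per 0.1 rad of swing. Firm: over 0.6 N m at the bolt (6 to 7 N at the knob) for a moment; 10 to 14 N at the knob is good. Above 2.5 N m (22 N at the knob) it is overtightened and spoilt.
Things that resemble listed ones, but are neither listed nor needed, are in the scene too. What is shaped like the block but orange is not meant.

How it is judged:
By the outcome, as a careful person would: the job done as asked, in the order asked, and still so for the second after the job is handed in, with the robot touching nothing.
It also fails if it takes over 72 s, if anything falls off the work surface, if the arm or the gripper's body presses on something with over 40 N, if the wrist force passes 120 N, or if a joint passes its speed limit or range.

## Robot

A 6-joint arm with a two-finger parallel gripper is mounted at the origin on the work surface. World frame = base frame: x ahead of the robot, y to its left, z up, the work surface at z = 0. Lengths are in mm, angles in rad, forces in N, time in s.
With the tool pointing down it reaches from about 300 to 775 mm from the base axis. Payload 14.6 kg.
Tool frame: the origin (TCP) lies between the finger pads; the fingertips stand 19 mm ahead of it and the grasp point (between the pads) is the TCP (manip.tcp_to_tips is the distance from the TCP to the fingertips, in mm); x points along the fingers, z is the direction in which the jaws open and shut, and the axes are right-handed (so a half turn about x gives the same grasp; the last joint's range is limited). The gripper opens to 94 mm and grips with 3 to 60 N. Pads are 16 mm wide; open, the fingers measure 119 mm over their backs; the gripper's body (75 mm by 177 mm) begins 78 mm behind the grasp point.
Start: joints at [1.048, 0.3, 1.521, -0, 1.321, -0.067], TCP at [242.095, 493.841, 224.446] pointing down, gripper open.
Joint ranges: [-3.03, 3.03], [-0.79, 2.21], [0.23, 2.52], [-1.04, 4.18], [0, 3.07], [-2.55, 2.55]. Speed limits (rad/s): [2.22, 2.22, 2.57, 3.14, 3.14, 3.14].

## Interface

Orientations are given as [roll, pitch, yaw] about the fixed x, y, z axes, in that order (R = Rz(yaw) Ry(pitch) Rx(roll)).
In Python, from cell import manip gives the robot as it stands.
- The arm moves only by the tool jog_arm, never from a script. Its argument "moves" is a list that holds one entry, the list of rows, each a list of 6 numbers: the shift along the world's x, y, z in mm, then the turn, a rotation vector about the world's x, y, z in degrees. In form: [[[dx, dy, dz, wx, wy, wz], ...]]. A call has 1 to 5 rows; each row shifts and turns the pose as measured when the row begins; what a row does not reach is not made up. A row lasts 1/10 s, in which the tool goes at most 50 mm and 8.59 degrees, less where a joint would pass 70% of its speed; a pose out of reach is approached as far as the arm can. A call is refused whole if a number of a shift passes 50 or a number of a turn 8.59, either way. A call with a gripper value outside its range is refused whole. "gripper" is the opening, from -1 (shut) to 1 (fully open), set as the call begins (left out, the last holds). The fingers move at their own pace and stop on an object; "squeeze" is the grip in N (left out, the last holds). Time passes only in rows, so rows that do not move let the fingers close. It gives the time, the measured TCP pose, the force and the opening at its end, in the units of the state.
- manip.read_state(): the state, without advancing time (a new reading comes with each control period).
- manip.camera(name): name is "scene" or "top"; returns (picture, depth): 384x512x3 uint8, blue, green, red; 384x512 float32, mm along the optical axis (not along the pixel's ray), 0 where there is no reading.
- manip.camera_params(name): a dict with "fx", "fy", "cx", "cy" (pixels), "rvec" (rotation vector, rad) and "tvec" (3), from world to camera coordinates, as OpenCV has them. Camera axes: x right, y down, z forward; pixel columns grow to the right and rows downward; lengths in mm; the calibration is good to about 2 mm. A picture is of the moment at which its call begins. camera_params takes no time and is no camera call.
- manip.sign_off(): hands the job in, once; it reports no verdict.
The state is a dict: "clock": time; "joints": joint angles; "qd": joint speeds; "effort": joint torques, N m; "eef_pos": TCP position; "eef_rot": TCP orientation; "wrist_force": force on the tool from outside, world axes, zero at the start; "moment": the same for the moment, N m; "finger_gap": finger opening in mm.
Only numpy, scipy, OpenCV 4.12 (cv2) and the standard library are available. Lean on these libraries where they do the work, as an engineer would, in place of code of your own. Each camera call takes 0.05 s, during which the arm holds its last target. There are 200 camera calls.

## Working session

There is one attempt and no reset: what is moved stays moved. The work goes in short steps, Python scripts to look and compute and a tool call to move; the robot and the scene stay as the last step left them, time stands still between calls to the robot, and variables do not carry over. Pictures are saved under pics/ and viewed, about 8 in all and at most 12, crops included, and the job is handed in when it is done.

Besides the shell and the picture viewer there is one more tool, called after ">>>" by a JSON object that holds its "fn" and its "kwargs". jog_arm: Moves the arm, as the interface text tells. Its arguments: {"type":"object","properties":{"moves":{"type":"array","items":{"type":"array","items":{"type":"array","items":{"type":"number"}}}},"gripper":{"type":"number"},"squeeze":{"type":"number"}},"required":["moves"]}

```bash
ls; mkdir -p pics; cat > h.py <<'E'
import numpy as np, cv2
from cell import manip
def cam(n):
    im,d=manip.camera(n); p=manip.camera_params(n)
    R,_=cv2.Rodrigues(np.array(p["rvec"],float)); t=np.array(p["tvec"],float).ravel()
    v,u=np.mgrid[0:384,0:512]
    X=np.stack([(u-p["cx"])/p["fx"]*d,(v-p["cy"])/p["fy"]*d,d],-1)
    W=(X-t)@R; W[d==0]=np.nan
    return im,d,W,(R,t,p)
def save(n,im): cv2.imwrite(f"pics/{n}.png",im)
E
python3 - <<'E'
from h import *
a=cam("top");b=cam("scene")
save("both",np.vstack([cv2.resize(a[0],(400,300)),cv2.resize(b[0],(400,300))]))
np.savez("v0.npz",ti=a[0],tW=a[2],si=b[0],sW=b[2])
save("top0",cv2.resize(a[0],(800,600)));save("sc0",cv2.resize(b[0],(800,600)))
for n,c in(("top",a),("scene",b)): R,t,p=c[3];print(n,-R.T@t,p["fx"],R[2])
print(manip.read_state())
E
```

```text
pics
top [ 474.9521829   -44.44081303 1172.12252509] 424.94897055472785 [ 0.07302853 -0.00565424 -0.99731382]
scene [1050.10751765  341.61865922 1192.884843  ] 416.6540946891842 [-0.40790822 -0.29760426 -0.86315849]
{'clock': 0.1, 'joints': array([ 1.04841514e+00,  3.00421018e-01,  1.52147771e+00, -4.62005827e-06,
        1.32067419e+00, -6.66049517e-02]), 'qd': array([ 0.00110035,  0.00050299, -0.00070154, -0.00082383,  0.00340499,
       -0.00073025]), 'effort': array([-1.06378564e-03, -5.32636178e+01, -3.53286016e+01,  7.08266487e-02,
        2.35021894e-02, -5.36162236e-05]), 'eef_pos': array([241.99707191, 493.68482272, 223.95751173]), 'eef_rot': array([ 3.07955294,  1.56981605, -2.08861113]), 'wrist_force': array([ 0.42629277, -0.22344206,  0.24359906]), 'moment': array([ 0.00248178,  0.01064228, -0.00953778]), 'finger_gap': 94.09777766137648}
```

View pics/top0.png

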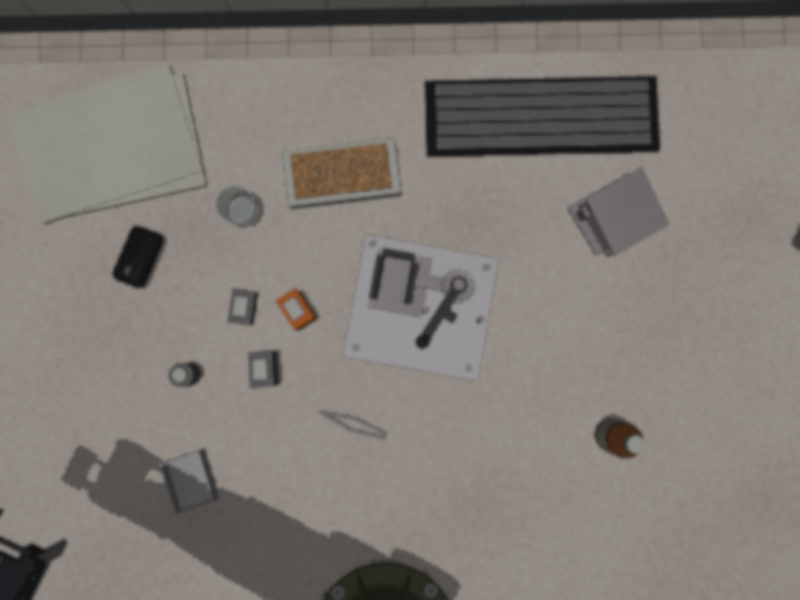

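View pics/sc0.png

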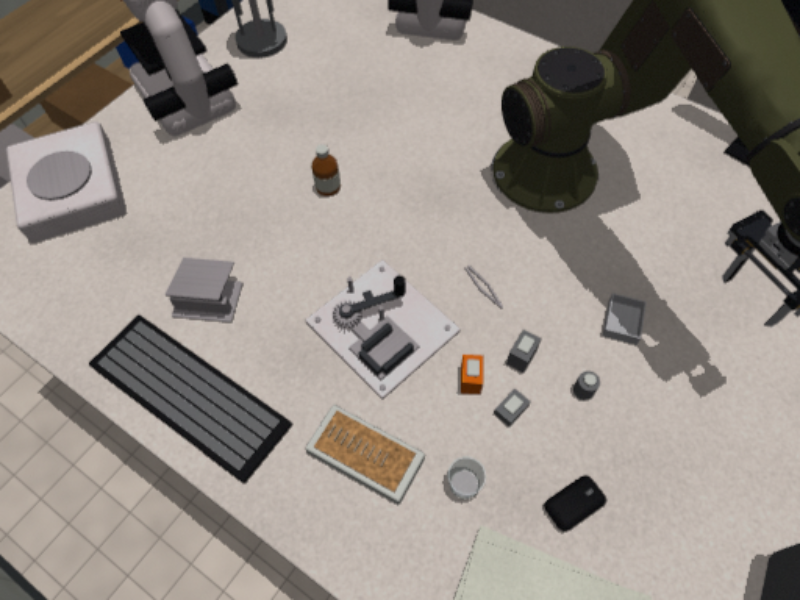

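Top view: grey rectangular candidates lie at (242,306) and (263,369); an orange one at (296,309), which is not meant; a round one at (183,374). The vice is at about (420,308), lever knob (422,341), end stop (397,252). Depth should tell which grey block is tall.

```bash
python3 - <<'E'
from h import *
z=np.load("v0.npz");W=z["tW"];im=z["ti"]
def comp(c,r=25,zmin=12):
    u,v=[int(q*.64) for q in c]
    w=W[v-r:v+r,u-r:u+r].reshape(-1,3); col=im[v-r:v+r,u-r:u+r].reshape(-1,3); return w,col
for n,c in dict(A=(242,306),B=(263,369),O=(296,309),rnd=(183,374)).items():
    w,col=comp(c,18); m=w[:,2]>12
    # limit to main blob
    m&=np.hypot(*(w[:,:2]-np.nanmedian(w[m][:,:2],0)).T)<45
    zt=np.nanpercentile(w[m][:,2],97); body=w[m]
    top=body[body[:,2]>zt-14]
    r=cv2.minAreaRect(top[:,:2].astype(np.float32)); print(n,"ztop",zt.round(1),"n",m.sum(),r, np.round(np.histogram(body[:,2],bins=range(10,80,6))[0]))
# plate
w,col=comp((421,308),62); m=(w[:,2]>7)&(w[:,2]<17)
r=cv2.minAreaRect(w[m][:,:2].astype(np.float32)); print("plate",r, np.percentile(w[m][:,:2],[1,99],axis=0))
# brightness check + knob
m=w[:,2]>85; print("knob",m.sum(),w[m].mean(0) if m.any() else 0)
m=(w[:,2]>60); print(w[m].round(0)[:60:3])
s=cv2.resize(im[130:250,130:330],(800,480),interpolation=cv2.INTER_CUBIC); save("crop0",s)
E
```

```text
A ztop 36.6 n 353 ((567.1371459960938, 236.1976318359375), (40.70112991333008, 59.70368194580078), 79.98014068603516) [ 11  19 169 100  54   0   0   0   0   0   0]
B ztop 66.8 n 415 ((457.95465087890625, 197.2740478515625), (59.9121208190918, 39.622474670410156), 0.22907619178295135) [  5  10   8   9  12  11  12 193  99  56   0]
O ztop 66.3 n 399 ((558.7152709960938, 139.6295166015625), (59.18513870239258, 40.13224411010742), 32.111793518066406) [  6   7   8   9   8   8  17 182 100  54   0]
rnd ztop 59.9 n 264 ((452.90020751953125, 333.1842956542969), (40.31968307495117, 39.269676208496094), 88.40992736816406) [ 10   7  13  10  12  13 114  56  29   0   0]
plate ((565.5003662109375, -79.79951477050781), (312.253662109375, 310.85003662109375), 84.20999145507812) [[ 439.24651704 -202.22245636]
 [ 679.21577979   52.40549903]]
knob 68 [497.99118133 -73.01921056 101.89664332]
[[ 605. -140.   60.]
 [ 600. -135.   61.]
 [ 600. -143.   61.]
 [ 597. -142.   65.]
 [ 595. -134.   63.]
 [ 594. -142.   67.]
 [ 592. -135.   61.]
 [ 592. -142.   62.]
 [ 590. -140.   60.]
 [ 587. -137.   63.]
 [ 585. -126.   60.]
 [ 584. -137.   61.]
 [ 579. -139.   62.]
 [ 566. -128.   62.]
 [ 557.  -78.   63.]
 [ 554.  -76.   64.]
 [ 554.  -83.   64.]
 [ 551.  -78.   61.]
 [ 549.  -78.   62.]
 [ 536. -172.   62.]]
```

View pics/crop0.png

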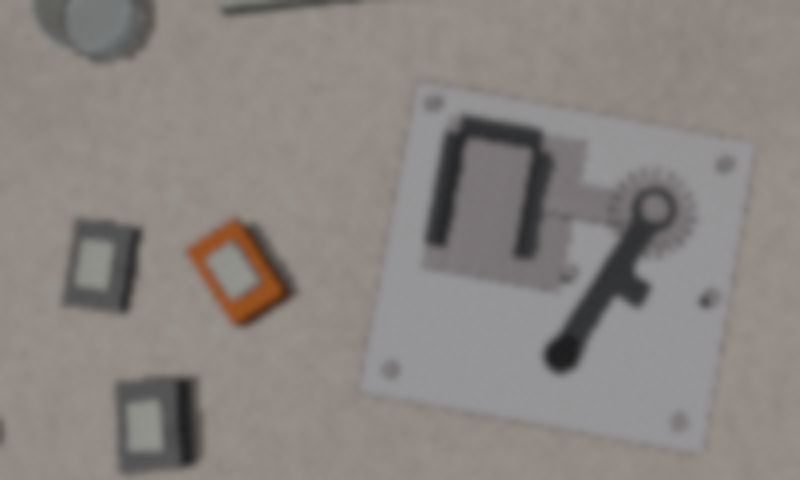

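Crop: B at (155,425) shows the tall side; its depth gives 64 mm tall and a 60x40 footprint, so B is the block. A at (100,265) is 34 mm tall (low_block), and the orange one is not meant. Next I fit the vice from its plate and jaws.

```bash
cat >> h.py <<'E'
def ray(c,uv,zz):
    R,t,p=c; C=-R.T@t
    uv=np.atleast_2d(uv).astype(float)
    d=np.c_[(uv[:,0]-p["cx"])/p["fx"],(uv[:,1]-p["cy"])/p["fy"],np.ones(len(uv))]@R
    return C+d*((zz-C[2])/d[:,2])[:,None]
def par(n):
    p=manip.camera_params(n); return cv2.Rodrigues(np.array(p["rvec"],float))[0],np.array(p["tvec"],float).ravel(),p
def px(c,P):
    R,t,p=c; X=np.atleast_2d(P)@R.T+t; return np.c_[X[:,0]/X[:,2]*p["fx"]+p["cx"],X[:,1]/X[:,2]*p["fy"]+p["cy"]]
E
python3 - <<'E'
from h import *
z=np.load("v0.npz");c=par("top")
# corners 4x crop -> orig px (resize half-pixel)
k=np.array([(417,85),(753,143),(700,452),(360,392)],float)
P=ray(c,130+(k+.5)/4-.5,12); print(P.round(1)); ctr=P.mean(0)
y=np.array([P[0]-P[3],P[1]-P[2]]).mean(0); ya=np.array([P[0]-P[1],P[3]-P[2]]).mean(0)
print("len x",np.linalg.norm(P[0]-P[3]),np.linalg.norm(P[1]-P[2]),"len y",np.linalg.norm(P[0]-P[1]),np.linalg.norm(P[3]-P[2]))
a=np.arctan2(y[1],y[0]);b=np.arctan2(-ya[0],ya[1]);yaw=(a+b)/2;print("yaw",a,b,"ctr",ctr)
cs=np.array([[np.cos(yaw),-np.sin(yaw)],[np.sin(yaw),np.cos(yaw)]])
f=lambda x,y:ctr[:2]+cs@[x,y]
print("seat",f(45,58),"bolt",f(45,-55)); bo=f(45,-55); kn=np.array([498,-73.])
K=ray(c,130+(np.array([(562,352)])+.5)/4-.5,102)[0];print("knob ray",K)
d=cs.T@(K[:2]-bo);print("knob rel",d,np.hypot(*d),"lever ang (toward +y)",np.arctan2(d[1],-d[0]))
# overlay predicted features
s=cv2.resize(z["ti"][130:250,130:330],(800,480),interpolation=cv2.INTER_CUBIC)
def dr(L,zz,col):
    q=px(c,np.array([[*f(*l),zz] for l in L])); q=((q-130+.5)*4-.5).round().astype(int)
    cv2.polylines(s,[q],True,col,1)
dr([(-110,-120),(110,-120),(110,120),(-110,120)],12,(0,0,255))
dr([(-18,-4),(87,-4),(87,92),(-18,92)],20,(0,255,0))
dr([(-2,83),(74,83),(74,78),(-2,78)],44,(255,0,0))
dr([(75,30),(75,83)],42,(0,255,255))
save("ov",s)
# block top pieces
B=z["tW"]; w=B[200:260,150:190].reshape(-1,3); 
for lo,hi in((54,62.5),(62.5,70)):
    m=(w[:,2]>lo)&(w[:,2]<hi); print(lo,cv2.minAreaRect(w[m][:,:2].astype(np.float32)),w[m].mean(0))
w=z["sW"]; m=(abs(w[...,0]-458)<45)&(abs(w[...,1]-197)<45)&(w[...,2]>50); print("scene",cv2.minAreaRect(w[m][:,:2].astype(np.float32)),w[m].mean(0))
m=(w[...,2]>60)&(w[...,2]<75)&(abs(w[...,0]-458)<45)&(abs(w[...,1]-197)<45); print(cv2.minAreaRect(w[m][:,:2].astype(np.float32)))
E
```

```text
[[ 687.5   19.2   12. ]
 [ 641.7 -211.2   12. ]
 [ 431.1 -167.9   12. ]
 [ 477.4   62.2   12. ]]
len x 214.49460615438508 214.99546957712494 len y 234.8928038331219 234.67575539303485
yaw -0.20206719745146573 -0.19736910433497395 ctr [559.426987   -74.41505805  12.        ]
seat [615.03930035 -26.49564024] bolt [ 592.62088095 -137.24948654]
knob ray [499.17709523 -73.51159633 102.        ]
knob rel [-104.23151714   43.93234087] 113.11171354142155 lever ang (toward +y) 0.39889225356602814
54 ((491.4861755371094, 182.6619873046875), (56.630577087402344, 141.50387573242188), 66.84846496582031) [471.85997682 188.56732817  57.28160982]
62.5 ((499.1719055175781, 176.95046997070312), (40.423458099365234, 126.8143539428711), 68.31292724609375) [468.8793258  189.87627908  64.96194348]
scene ((458.5890197753906, 199.68658447265625), (63.11642074584961, 39.67367172241211), 2.9306178092956543) [461.08667114 200.32060734  56.86003211]
((460.2660217285156, 198.4190216064453), (34.564842224121094, 27.38996124267578), 13.08602237701416)
```

View pics/ov.png

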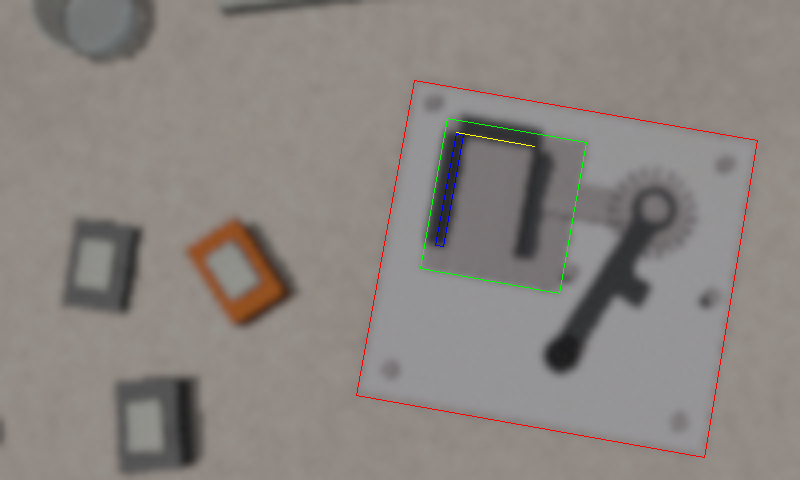

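```bash
cat >> h.py <<'E'
from scipy.spatial.transform import Rotation as Ro
def zang():
    s=manip.read_state(); R=Ro.from_euler("xyz",s["eef_rot"]).as_matrix(); return np.degrees(np.arctan2(R[1,2],R[0,2])),R
E
python3 - <<'E'
from h import *
a,R=zang();print(a);print(R.round(3))
E
```

```text
63.88601263538007
[[-0.    -0.898  0.44 ]
 [-0.001  0.44   0.898]
 [-1.     0.    -0.001]]
```

>>> {"fn": "jog_arm", "kwargs": {"moves": [[[31,-42,0,0,0,5.5],[31,-42,0,0,0,5.5],[31,-42,0,0,0,5.5],[31,-42,0,0,0,5.5],[31,-42,0,0,0,5.5]]], "gripper": 1, "squeeze": 20}}

```text
clock: 0.6
eef_pos: [389.4, 289.8, 222.1]
eef_rot: [2.568, 1.567, -2.096]
wrist_force: [0.5, 0.5, 0.3]
finger_gap: 93.9
```

>>> {"fn": "jog_arm", "kwargs": {"moves": [[[34,-46,0,0,0,0],[34,-46,0,0,0,0],[0,0,-40,0,0,0],[0,0,0,0,0,0],[0,0,0,0,0,0]]]}}

```text
clock: 1.1
eef_pos: [451.2, 204.0, 182.0]
eef_rot: [2.709, 1.567, -1.958]
wrist_force: [0.8, 0.9, 0.1]
finger_gap: 93.9
```

```bash
python3 - <<'E'
from h import *
a,R=zang();s=manip.read_state();print(a,s["eef_pos"],R[:,0])
c=cam("scene"); w=c[2]
m=(abs(w[...,0]-458)<40)&(abs(w[...,1]-197)<40)&(w[...,2]>52)&(w[...,2]<75); print(m.sum(),cv2.minAreaRect(w[m][:,:2].astype(np.float32)))
q=px(c[3],[[458,197,60]])[0].astype(int);print(q)
save("s1",cv2.resize(c[0][max(0,q[1]-60):q[1]+60,q[0]-80:q[0]+80],(800,600),interpolation=cv2.INTER_CUBIC))
E
```

```text
92.60842612550154 [451.24313161 203.96019648 182.02460097] [-0.00155885 -0.00382384 -0.99999147]
216 ((459.4974365234375, 199.83119201660156), (61.71827697753906, 39.49721908569336), 3.037545680999756)
[335 219]
```

View pics/s1.png

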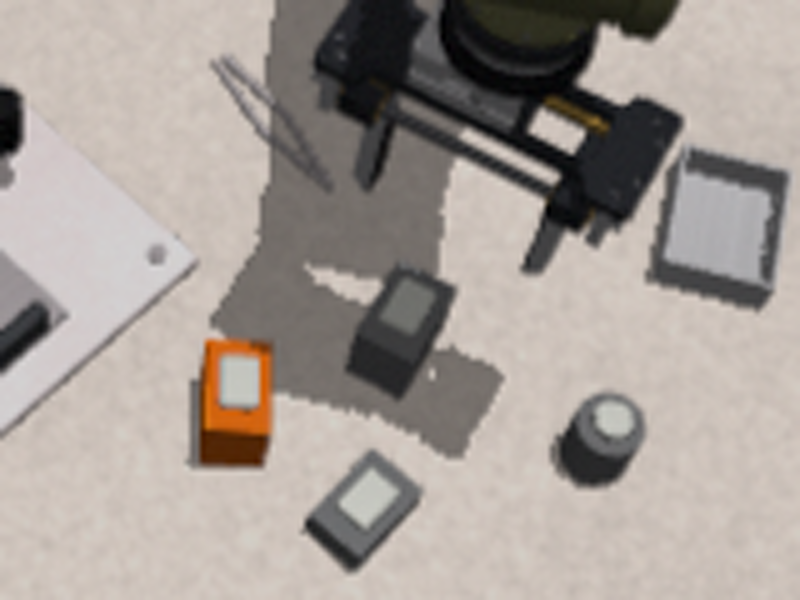

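The gripper is above the tall block at (400,330), with the fingers straddling its 40 mm width and neighbours clear.

>>> {"fn": "jog_arm", "kwargs": {"moves": [[[7.5,-5.5,-40,0,0,0],[0,0,-40,0,0,0],[0,0,-40,0,0,0],[0,0,-12,0,0,0],[0,0,0,0,0,0]]]}}

```text
clock: 1.65
eef_pos: [460.2, 204.0, 54.1]
eef_rot: [-1.605, 1.562, 0.019]
wrist_force: [-0.0, -0.1, 0.9]
finger_gap: 93.6
```

>>> {"fn": "jog_arm", "kwargs": {"moves": [[[0,0,0,0,0,0],[0,0,0,0,0,0],[0,0,0,0,0,0],[0,0,0,0,0,0],[0,0,0,0,0,0]]], "gripper": -1, "squeeze": 20}}

```text
clock: 2.15
eef_pos: [463.0, 206.1, 61.1]
eef_rot: [-1.435, 1.553, 0.191]
wrist_force: [-0.4, 0.2, 0.6]
finger_gap: 57.4
```

The arm drifts upward while idle (the holds re-base on the measured pose). I'll reopen and correct before the fingers touch.

>>> {"fn": "jog_arm", "kwargs": {"moves": [[[-3,-5,-3,0,0,0],[-1.5,-3,-5,0,0,0],[0,-0.5,-3,0,0,0]]], "gripper": 0.9}}

```text
clock: 2.45
eef_pos: [458.3, 196.9, 50.0]
eef_rot: [-1.429, 1.552, 0.197]
wrist_force: [-1.0, -0.3, -0.8]
finger_gap: 78.0
```

```bash
python3 - <<'E'
from h import *
a,R=zang();s=manip.read_state();print(a,s["eef_pos"],R[:,0],s["qd"])
E
```

```text
93.15862327772477 [458.32915071 196.86641197  49.97142963] [ 0.01876965  0.00374912 -0.99981681] [-1.09511579e-02  4.80040346e-02  1.75415706e-02 -1.11023104e-05
 -7.08616430e-02 -9.84420555e-03]
```

>>> {"fn": "jog_arm", "kwargs": {"moves": [[[0,1,-1.5,-0.2,1.0,-0.5],[0,0,-1,0,0,0],[0,0,-1,0,0,0],[0,0,-1,0,0,0],[0,0,-1,0,0,0]]], "gripper": -1}}

```text
clock: 2.95
eef_pos: [458.2, 197.7, 43.2]
eef_rot: [1.879, 1.569, -2.788]
wrist_force: [0.3, -0.7, -0.8]
finger_gap: 44.9
```

```bash
cat > st.py <<'E'
from h import *
a,R=zang();s=manip.read_state();print(round(a,2),s["eef_pos"].round(1),R[:,0].round(4),s["wrist_force"].round(1),s["finger_gap"],s["clock"])
E
python3 st.py
```

```text
92.59 [458.2 197.7  43.2] [-1.6e-03 -6.0e-04 -1.0e+00] [ 0.3 -0.7 -0.8] 44.85364689837824 2.95
```

>>> {"fn": "jog_arm", "kwargs": {"moves": [[[0,0.5,4,0,0,0],[0,0,1,0,0,0],[0,0,0,0,0,0],[0,0,0,0,0,0]]]}}

```text
clock: 3.35
eef_pos: [457.9, 198.3, 48.4]
eef_rot: [1.879, 1.569, -2.788]
wrist_force: [-1.0, -0.5, -2.0]
finger_gap: 39.7
```

```bash
python3 st.py
```

```text
92.6 [457.9 198.3  48.4] [-2.1e-03 -8.0e-04 -1.0e+00] [-1.  -0.5 -2. ] 39.6915281162755 3.35
```

>>> {"fn": "jog_arm", "kwargs": {"moves": [[[0,0,10,0,0,0],[0,0,40,0,0,0],[0,0,40,0,0,-3],[20,-32,10,0,0,-3.5],[25,-40,0,0,0,-3.5]]], "squeeze": 30}}

```text
clock: 3.85
eef_pos: [501.1, 127.5, 155.0]
eef_rot: [1.56, 1.568, 3.003]
wrist_force: [0.0, 0.0, -1.6]
finger_gap: 39.9
```

>>> {"fn": "jog_arm", "kwargs": {"moves": [[[25,-40,0,0,0,-3.5],[25,-40,0,0,0,0],[25,-40,0,0,0,0],[12,-15,0,0,0,0],[0,0,0,0,0,0]]]}}

```text
clock: 4.35
eef_pos: [592.4, -17.7, 160.1]
eef_rot: [-1.274, 1.568, 0.1]
wrist_force: [-1.2, 0.4, -2.3]
finger_gap: 39.6
```

```bash
python3 st.py
```

```text
78.7 [592.4 -17.7 160.1] [ 2.4e-03  2.0e-04 -1.0e+00] [-1.2  0.4 -2.3] 39.60249175300946 4.35
```

Now lower to just above the jaws (underside about 52), then look.

>>> {"fn": "jog_arm", "kwargs": {"moves": [[[7,-7,-20,0,0.1,0],[3,-2,-20,0,0,0],[0,0,-10,0,0,0],[0,0,-6,0,0,0],[0,0,0,0,0,0]]]}}

```text
clock: 4.85
eef_pos: [601.6, -24.7, 105.2]
eef_rot: [-1.139, 1.568, 0.235]
wrist_force: [-0.8, 0.4, -2.3]
finger_gap: 39.7
```

```bash
python3 st.py; cat > vice.py <<'E'
from h import *
C=np.array([559.4,-74.4]);yw=-.2
cs=np.array([[np.cos(yw),-np.sin(yw)],[np.sin(yw),np.cos(yw)]])
f=lambda x,y:C+cs@[x,y]
s=manip.read_state();print("tcp in vice",(cs.T@(s["eef_pos"][:2]-C)).round(1))
E
python3 - <<'E'
from vice import *
c=cam("scene"); q=px(c[3],[[600,-30,70]])[0].astype(int);print(q)
x0,y0=q[0]-64,q[1]-48
im=cv2.resize(c[0][y0:y0+96,x0:x0+128],(800,600),interpolation=cv2.INTER_CUBIC)
def dr(L,zz,col):
    k=px(c[3],np.array([[*f(*l),zz] for l in L])); k=((k-[x0,y0]+.5)*6.25-.5).round().astype(int); cv2.polylines(im,[k],True,col,1)
dr([(-2,83),(74,83),(74,78),(-2,78)],44,(255,0,0)); dr([(75,30),(75,83)],42,(0,255,255)); dr([(-18,-4),(87,-4),(87,92),(-18,92)],20,(0,255,0))
save("s2",im)
E
```

```text
78.75 [601.6 -24.7 105.2] [ 2.3e-03  5.0e-04 -1.0e+00] [-0.8  0.4 -2.3] 39.67133266124149 4.85
tcp in vice [31.5 57.1]
[247 214]
```

View pics/s2.png

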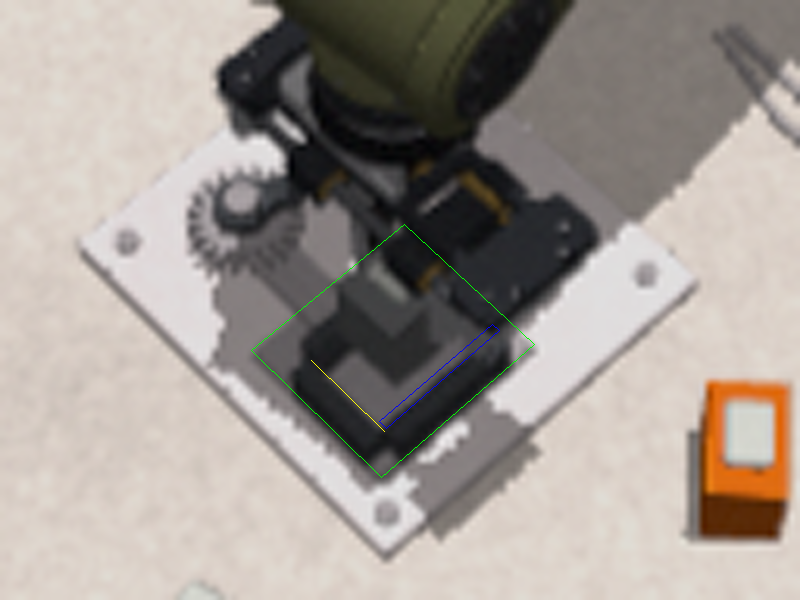

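>>> {"fn": "jog_arm", "kwargs": {"moves": [[[1,-2.3,-8,0,0.1,-0.2],[0,0,-6,0,0,0],[0,0,-5,0,0,0],[0,0,-3,0,0,0]]]}}

```text
clock: 5.3
eef_pos: [603.6, -26.7, 84.5]
eef_rot: [-1.347, 1.566, 0.025]
wrist_force: [-0.2, 0.1, -0.6]
finger_gap: 39.8
```

```bash
python3 st.py; python3 vice.py
```

```text
78.57 [603.6 -26.7  84.5] [ 4.6e-03  1.0e-04 -1.0e+00] [-0.2  0.1 -0.6] 39.772160867951136 5.3
tcp in vice [33.9 55.6]
```

>>> {"fn": "jog_arm", "kwargs": {"moves": [[[-0.5,-0.5,-5,0,0.3,0],[0,0,-4,0,0,0],[0,0,-3,0,0,0]]]}}

```text
clock: 5.6
eef_pos: [603.1, -27.2, 71.4]
eef_rot: [1.653, 1.57, 3.024]
wrist_force: [0.4, 0.2, -1.0]
finger_gap: 39.7
```

```bash
python3 st.py; python3 vice.py
```

```text
78.57 [603.1 -27.2  71.4] [-1.3e-03  2.0e-04 -1.0e+00] [ 0.4  0.2 -1. ] 39.70518073600709 5.6
tcp in vice [33.4 54.9]
```

>>> {"fn": "jog_arm", "kwargs": {"moves": [[[0,0,-1,0,0,0],[0,0,-1,0,0,0]]]}}

```text
clock: 5.8
eef_pos: [603.0, -27.3, 68.9]
eef_rot: [1.668, 1.569, 3.039]
wrist_force: [0.3, -0.0, -2.1]
finger_gap: 39.9
```

>>> {"fn": "jog_arm", "kwargs": {"moves": [[[0,0,-0.7,0,0,0],[0,0,-0.5,0,0,0]]]}}

```text
clock: 6.0
eef_pos: [603.1, -27.2, 67.8]
eef_rot: [1.686, 1.569, 3.057]
wrist_force: [0.8, -0.5, -2.9]
finger_gap: 40.0
```

```bash
python3 st.py; python3 vice.py
```

```text
78.57 [603.1 -27.2  67.8] [-1.4e-03  1.0e-04 -1.0e+00] [ 0.8 -0.5 -2.9] 40.03127671894501 6.0
tcp in vice [33.4 54.9]
```

>>> {"fn": "jog_arm", "kwargs": {"moves": [[[0,0,-0.6,0,0,0],[0,0,-0.6,0,0,0]]]}}

```text
clock: 6.2
eef_pos: [603.2, -27.3, 66.7]
eef_rot: [1.652, 1.57, 3.023]
wrist_force: [-0.7, 0.3, -1.4]
finger_gap: 39.6
```

>>> {"fn": "jog_arm", "kwargs": {"moves": [[[0,0,-0.6,0,0,0]]]}}

```text
clock: 6.3
eef_pos: [603.2, -27.3, 66.1]
eef_rot: [1.68, 1.57, 3.051]
wrist_force: [0.7, 0.2, -3.3]
finger_gap: 40.0
```

>>> {"fn": "jog_arm", "kwargs": {"moves": [[[0,0,-0.6,0,0,0]]]}}

```text
clock: 6.4
eef_pos: [603.2, -27.3, 65.5]
eef_rot: [1.642, 1.57, 3.013]
wrist_force: [-0.1, 0.9, -3.0]
finger_gap: 40.1
```

>>> {"fn": "jog_arm", "kwargs": {"moves": [[[0,0,-0.6,0,0,0]]]}}

```text
clock: 6.5
eef_pos: [603.3, -27.3, 64.9]
eef_rot: [1.699, 1.57, 3.07]
wrist_force: [-0.8, -0.2, -3.0]
finger_gap: 40.0
```

>>> {"fn": "jog_arm", "kwargs": {"moves": [[[0,0,-0.6,0,0,0]]]}}

```text
clock: 6.6
eef_pos: [603.4, -27.2, 64.8]
eef_rot: [1.774, 1.57, -3.137]
wrist_force: [-4.8, 1.4, 9.0]
finger_gap: 39.7
```

Bed contact at z 64.8 (fingertips at 45.8, clear of the jaw tops). Next I slide along vice +x.

>>> {"fn": "jog_arm", "kwargs": {"moves": [[[2,-0.4,0.3,0,0,0],[2,-0.4,0.1,0,0,0]]]}}

```text
clock: 6.8
eef_pos: [607.5, -28.1, 65.3]
eef_rot: [1.775, 1.57, -3.136]
wrist_force: [0.4, -0.1, -2.0]
finger_gap: 40.0
```

```bash
python3 st.py; python3 vice.py
```

```text
78.58 [607.5 -28.1  65.3] [-3.e-04 -0.e+00 -1.e+00] [ 0.4 -0.1 -2. ] 40.00693029780111 6.8
tcp in vice [37.9 55. ]
```

>>> {"fn": "jog_arm", "kwargs": {"moves": [[[2,-0.4,-0.2,0,0,0],[1.5,-0.3,-0.2,0,0,0]]]}}

```text
clock: 7.0
eef_pos: [611.4, -28.8, 64.8]
eef_rot: [1.705, 1.57, 3.076]
wrist_force: [-3.0, 1.1, 4.9]
finger_gap: 39.4
```

>>> {"fn": "jog_arm", "kwargs": {"moves": [[[0.8,-0.2,-0.1,0,0,0]]]}}

```text
clock: 7.1
eef_pos: [612.3, -29.1, 64.8]
eef_rot: [1.678, 1.57, 3.05]
wrist_force: [-3.2, 0.6, 3.8]
finger_gap: 40.0
```

>>> {"fn": "jog_arm", "kwargs": {"moves": [[[0.8,-0.2,-0.1,0,0,0]]]}}

```text
clock: 7.2
eef_pos: [613.1, -29.3, 64.8]
eef_rot: [1.709, 1.57, 3.08]
wrist_force: [-2.5, 0.3, 1.8]
finger_gap: 39.8
```

Sliding on the bed with friction of about 2–3 N. Home should be near x = 614.5.

>>> {"fn": "jog_arm", "kwargs": {"moves": [[[0.6,-0.1,0,0,0,0]]]}}

```text
clock: 7.3
eef_pos: [613.8, -29.4, 64.8]
eef_rot: [1.703, 1.57, 3.074]
wrist_force: [-2.1, 0.5, -0.3]
finger_gap: 39.8
```

>>> {"fn": "jog_arm", "kwargs": {"moves": [[[0.5,-0.1,0,0,0,0]]]}}

```text
clock: 7.4
eef_pos: [614.3, -29.5, 64.8]
eef_rot: [1.667, 1.57, 3.038]
wrist_force: [-1.2, 0.0, 0.9]
finger_gap: 40.1
```

>>> {"fn": "jog_arm", "kwargs": {"moves": [[[0.4,-0.1,0,0,0,0]]]}}

```text
clock: 7.5
eef_pos: [614.6, -29.5, 64.8]
eef_rot: [1.639, 1.569, 3.01]
wrist_force: [-3.9, 1.5, 2.9]
finger_gap: 40.2
```

>>> {"fn": "jog_arm", "kwargs": {"moves": [[[0.4,-0.1,0,0,0,0]]]}}

```text
clock: 7.6
eef_pos: [614.7, -29.6, 64.8]
eef_rot: [1.601, 1.568, 2.972]
wrist_force: [-5.9, 1.6, 4.0]
finger_gap: 39.9
```

>>> {"fn": "jog_arm", "kwargs": {"moves": [[[0.4,-0.1,0,0,0,0]]]}}

```text
clock: 7.7
eef_pos: [614.7, -29.6, 64.8]
eef_rot: [1.62, 1.567, 2.991]
wrist_force: [-6.0, 1.0, 3.8]
finger_gap: 39.8
```

```bash
python3 st.py; python3 vice.py
```

```text
78.57 [614.7 -29.6  64.8] [-3.5e-03  5.0e-04 -1.0e+00] [-6.   1.   3.8] 39.75868299121346 7.7
tcp in vice [45.2 54.9]
```

Home: stopped at x 614.7 (vice x 45.2) with about 6 N. Release and lift.

>>> {"fn": "jog_arm", "kwargs": {"moves": [[[0,0,0,0,0,0],[0,0,0,0,0,0],[0,0,0,0,0,0],[0,0,0.5,0,0,0]]], "gripper": 0.7}}

```text
clock: 8.1
eef_pos: [615.3, -29.7, 65.4]
eef_rot: [1.611, 1.569, 2.983]
wrist_force: [-0.3, -0.2, -0.6]
finger_gap: 68.5
```

```bash
python3 st.py; python3 vice.py
```

```text
78.57 [615.3 -29.7  65.4] [-1.6e-03  2.0e-04 -1.0e+00] [-0.3 -0.2 -0.6] 68.49078428603904 8.1
tcp in vice [45.9 54.9]
```

>>> {"fn": "jog_arm", "kwargs": {"moves": [[[0,0,15,0,0,0],[0,0,40,0,0,0],[0,0,40,0,0,0],[-30,-10,20,0,0,0],[-40,-15,0,0,0,0]]]}}

```text
clock: 8.6
eef_pos: [545.3, -54.0, 187.6]
eef_rot: [-1.911, 1.57, -0.538]
wrist_force: [-0.1, -1.3, 0.3]
finger_gap: 79.5
```

>>> {"fn": "jog_arm", "kwargs": {"moves": [[[-40,-15,0,0,0,0],[-8,0,0,0,0,0]]]}}

```text
clock: 8.8
eef_pos: [493.9, -70.3, 191.0]
eef_rot: [-1.684, 1.566, -0.311]
wrist_force: [-0.6, -0.1, -0.4]
finger_gap: 80.1
```

```bash
python3 st.py; python3 vice.py; python3 - <<'E'
from vice import *
c=cam("scene"); w=c[2]
q=px(c[3],[[570,-60,50]])[0].astype(int)
x0,y0=q[0]-80,q[1]-60
save("s3",cv2.resize(c[0][y0:y0+120,x0:x0+160],(800,600),interpolation=cv2.INTER_CUBIC))
m=(abs(w[...,0]-615)<45)&(abs(w[...,1]+28)<40)&(w[...,2]>66)&(w[...,2]<95)
r=cv2.minAreaRect(w[m][:,:2].astype(np.float32));print(m.sum(),r,"vice",cs.T@(np.array(r[0])-C),np.percentile(w[m][:,2],[5,50,95]))
m=(abs(w[...,0]-499)<30)&(abs(w[...,1]+73)<30)&(w[...,2]>94)&(w[...,2]<112)
print("knob",m.sum(),w[m].mean(0))
E
```

```text
78.66 [493.9 -70.3 191. ] [ 0.0042 -0.0014 -1.    ] [-0.6 -0.1 -0.4] 80.05501698201505 8.8
tcp in vice [-65.  -9.]
tcp in vice [-65.  -9.]
259 ((615.5886840820312, -27.826677322387695), (41.436798095703125, 61.448116302490234), 78.9639892578125) vice [45.81596047 56.80792524] [69.15522989 75.07478325 83.71200232]
knob 41 [499.81313427 -70.35113934 100.37599002]
```

View pics/s3.png

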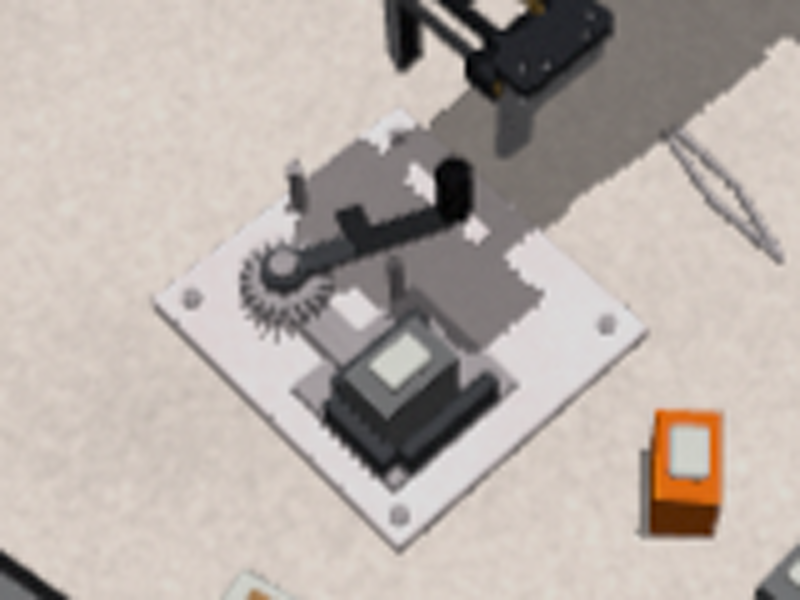

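The block stands in the slot against the stop at (400,365), flat and aligned, and the knob is at (453,190). Going to the knob at about (499,-73).

>>> {"fn": "jog_arm", "kwargs": {"moves": [[[5,-2.5,-30,0,0.2,0],[0,0,-35,0,0,0],[0,0,-25,0,0,0],[0,0,-12,0,0,0]]], "gripper": 0.7, "squeeze": 20}}

```text
clock: 9.25
eef_pos: [504.1, -72.2, 91.9]
eef_rot: [-1.639, 1.558, -0.266]
wrist_force: [0.5, -0.5, 0.6]
finger_gap: 80.2
```

```bash
python3 st.py; python3 vice.py
```

```text
78.66 [504.1 -72.2  91.9] [ 0.0125 -0.0034 -0.9999] [ 0.5 -0.5  0.6] 80.20128129106311 9.25
tcp in vice [-54.6  -8.8]
```

>>> {"fn": "jog_arm", "kwargs": {"moves": [[[-5,-1,-8,0.2,0.7,0],[0,0,-3,0,0,0]]]}}

```text
clock: 9.45
eef_pos: [499.7, -72.9, 80.3]
eef_rot: [1.383, 1.569, 2.757]
wrist_force: [-0.3, -0.0, 1.1]
finger_gap: 80.0
```

```bash
python3 st.py; python3 vice.py
```

```text
78.7 [499.7 -72.9  80.3] [-1.5e-03  6.0e-04 -1.0e+00] [-0.3 -0.   1.1] 79.9691435035289 9.45
tcp in vice [-58.9 -10.4]
```

>>> {"fn": "jog_arm", "kwargs": {"moves": [[[-0.5,0,-0.3,0,0,0],[0,0,-0.1,0,0,0],[0,0,-0.1,0,0,0],[0,0,-0.1,0,0,0]]], "gripper": -1}}

```text
clock: 9.85
eef_pos: [500.7, -73.1, 82.3]
eef_rot: [-1.456, 1.568, -0.082]
wrist_force: [-0.1, -0.5, -0.1]
finger_gap: 51.3
```

>>> {"fn": "jog_arm", "kwargs": {"moves": [[[0,0,0,0,0,0],[0,0,0,0,0,0],[0,0,0,0,0,0]]]}}

```text
clock: 10.15
eef_pos: [501.1, -73.2, 83.0]
eef_rot: [-1.499, 1.567, -0.126]
wrist_force: [-0.0, -0.0, -0.1]
finger_gap: 27.1
```

```bash
cat > lev.py <<'E'
from vice import *
b=f(45,-55); d=cs.T@(s["eef_pos"][:2]-b); ph=np.arctan2(d[1],-d[0])
F=cs.T@s["wrist_force"][:2]; t=np.array([np.sin(ph),np.cos(ph)]); r=np.array([-np.cos(ph),np.sin(ph)])
print("phi",ph.round(3),"rad",np.hypot(*d).round(1),"Ftan(drive+)",(F@t).round(1),"Frad",(F@r).round(1),"z",s["eef_pos"][2].round(1),"gap",round(s["finger_gap"],1),s["clock"])
print("angles table: phi->world xy"); 
for p in (.55,.4,.2,0,-.2,-.4,-.5,-.55): print(p,(b+cs@(115*np.array([-np.cos(p),np.sin(p)]))).round(1))
E
python3 lev.py;python3 st.py
```

```text
tcp in vice [-57.4 -10.4]
phi 0.411 rad 111.7 Ftan(drive+) -0.1 Frad 0.0 z 83.0 gap 27.1 10.15
angles table: phi->world xy
0.55 [508.4 -58.9]
0.4 [497.7 -72.3]
0.2 [486.7 -92.5]
0 [ 479.9 -114.4]
-0.2 [ 477.6 -137.2]
-0.4 [ 479.9 -160.1]
-0.5 [ 482.7 -171.2]
-0.55 [ 484.5 -176.7]
78.7 [501.1 -73.2  83. ] [ 3.6e-03 -5.0e-04 -1.0e+00] [-0.  -0.  -0.1] 27.09153376075428 10.15
```

>>> {"fn": "jog_arm", "kwargs": {"moves": [[[-2.5,1,-2,0,0.2,0],[0,0,0,0,0,0],[0,0,0,0,0,0]]]}}

```text
clock: 10.45
eef_pos: [500.4, -72.9, 82.5]
eef_rot: [-1.75, 1.565, -0.376]
wrist_force: [0.7, 0.9, 0.5]
finger_gap: 23.8
```

```bash
python3 lev.py|head -2;python3 st.py
```

```text
tcp in vice [-58.1 -10.2]
phi 0.41 rad 112.4 Ftan(drive+) 1.1 Frad 0.0 z 82.5 gap 23.8 10.45
78.69 [500.4 -72.9  82.5] [ 0.0058 -0.0023 -1.    ] [0.7 0.9 0.5] 23.80760639131636 10.45
```

>>> {"fn": "jog_arm", "kwargs": {"moves": [[[-6,-9.6,-0.5,0,0.2,0],[-5,-10.1,-0.5,0,0,0],[-4,-10.6,-0.3,0,0,0]]]}}

```text
clock: 10.75
eef_pos: [485.9, -102.2, 82.3]
eef_rot: [-1.598, 1.567, -0.221]
wrist_force: [-0.3, 2.8, 4.2]
finger_gap: 24.0
```

```bash
python3 lev.py|head -2;python3 st.py
```

```text
tcp in vice [-66.5 -41.8]
phi 0.117 rad 112.3 Ftan(drive+) 2.6 Frad 1.1 z 82.3 gap 24.0 10.75
78.87 [ 485.9 -102.2   82.3] [ 4.1e-03 -9.0e-04 -1.0e+00] [-0.3  2.8  4.2] 23.987281490874867 10.75
```

>>> {"fn": "jog_arm", "kwargs": {"moves": [[[-2.9,-10.9,-0.3,0,0.2,0],[-1.8,-11.2,-0.3,0,0,0],[-0.7,-11.3,-0.3,0,0,0],[0.5,-11.3,-0.3,0,0,0],[1.6,-11.2,-0.3,0,0,0]]]}}

```text
clock: 11.25
eef_pos: [482.6, -161.3, 82.1]
eef_rot: [-1.518, 1.569, -0.14]
wrist_force: [0.0, 3.6, 7.5]
finger_gap: 23.5
```

```bash
python3 lev.py|head -2;python3 st.py
```

```text
tcp in vice [ -58.  -100.4]
phi -0.415 rad 112.6 Ftan(drive+) 3.5 Frad -0.8 z 82.1 gap 23.5 11.25
78.93 [ 482.6 -161.3   82.1] [ 2.2e-03 -3.0e-04 -1.0e+00] [0.  3.6 7.5] 23.513850477330767 11.25
```

>>> {"fn": "jog_arm", "kwargs": {"moves": [[[2.7,-10.5,0.2,0,0.1,0],[0.3,-0.5,0.2,0,0,0]]]}}

```text
clock: 11.45
eef_pos: [485.6, -174.2, 82.2]
eef_rot: [-0.733, 1.571, 0.643]
wrist_force: [1.1, 0.9, 1.7]
finger_gap: 23.4
```

```bash
python3 lev.py|head -2;python3 st.py
```

```text
tcp in vice [ -52.5 -112.5]
phi -0.533 rad 113.2 Ftan(drive+) 0.5 Frad -1.3 z 82.2 gap 23.4 11.45
78.86 [ 485.6 -174.2   82.2] [ 1.e-04  0.e+00 -1.e+00] [1.1 0.9 1.7] 23.448532646270017 11.45
```

>>> {"fn": "jog_arm", "kwargs": {"moves": [[[-3,10.5,0,0,0,0],[-2,11,0,0,0,0],[-0.9,11,0,0,0,0],[0.2,11,0,0,0,0],[1.4,11,0,0,0,0]]]}}

```text
clock: 11.95
eef_pos: [477.1, -119.0, 81.8]
eef_rot: [2.181, 1.563, -2.731]
wrist_force: [-1.8, -4.4, 3.2]
finger_gap: 23.7
```

```bash
python3 lev.py|head -2;python3 st.py
```

```text
tcp in vice [-71.8 -60.1]
phi -0.043 rad 116.9 Ftan(drive+) -4.6 Frad 1.0 z 81.8 gap 23.7 11.95
78.59 [ 477.1 -119.    81.8] [-0.0069 -0.003  -1.    ] [-1.8 -4.4  3.2] 23.686614874600924 11.95
```

>>> {"fn": "jog_arm", "kwargs": {"moves": [[[3,11,0,0,0.4,0],[4,10.7,0,0,0,0],[5.2,10.3,0,0,0,0],[6,9.8,0,0,0,0]]]}}

```text
clock: 12.35
eef_pos: [492.4, -74.0, 81.5]
eef_rot: [2.001, 1.551, -2.912]
wrist_force: [-4.4, -3.5, 5.2]
finger_gap: 23.8
```

```bash
python3 lev.py|head -2;python3 st.py
```

```text
tcp in vice [-65.7 -13. ]
phi 0.363 rad 118.4 Ftan(drive+) -5.3 Frad 1.9 z 81.5 gap 23.8 12.35
78.51 [492.4 -74.   81.5] [-0.0193 -0.0045 -0.9998] [-4.4 -3.5  5.2] 23.80311383673899 12.35
```

>>> {"fn": "jog_arm", "kwargs": {"moves": [[[8,8,0,0,-1.0,0],[3,3,0,0,0,0]]]}}

```text
clock: 12.55
eef_pos: [502.1, -60.7, 81.2]
eef_rot: [2.512, 1.564, -2.4]
wrist_force: [0.3, -5.7, 3.7]
finger_gap: 23.7
```

```bash
python3 lev.py|head -2;python3 st.py
```

```text
tcp in vice [-58.8   2. ]
phi 0.502 rad 118.5 Ftan(drive+) -4.2 Frad -3.9 z 81.2 gap 23.7 12.55
78.54 [502.1 -60.7  81.2] [-0.0049 -0.0045 -1.    ] [ 0.3 -5.7  3.7] 23.70175234259885 12.55
```

>>> {"fn": "jog_arm", "kwargs": {"moves": [[[-6,-9.2,0,0,-0.3,0],[-5.5,-9.8,0,0,0,0],[-4.5,-10.3,0,0,0,0],[-3.3,-10.7,0,0,0,0],[-2.3,-11,0,0,0,0]]]}}

```text
clock: 13.05
eef_pos: [478.5, -110.4, 81.2]
eef_rot: [-2.918, 1.569, -1.542]
wrist_force: [2.0, 3.2, 1.8]
finger_gap: 23.6
```

```bash
python3 lev.py|head -2;python3 st.py
```

```text
tcp in vice [-72.1 -51.4]
phi 0.031 rad 117.2 Ftan(drive+) 3.6 Frad -1.2 z 81.2 gap 23.6 13.05
78.81 [ 478.5 -110.4   81.2] [ 1.0e-04 -2.1e-03 -1.0e+00] [2.  3.2 1.8] 23.577497988314796 13.05
```

>>> {"fn": "jog_arm", "kwargs": {"moves": [[[-1,-11.2,0,0,0,0],[0.4,-11.2,0,0,0,0],[1.3,-11.2,0,0,0,0],[2.2,-11,0,0,0,0],[3,-10.5,0,0,0,0]]]}}

```text
clock: 13.55
eef_pos: [484.3, -171.0, 81.2]
eef_rot: [-2.991, 1.569, -1.617]
wrist_force: [1.2, 4.3, 4.0]
finger_gap: 24.0
```

```bash
python3 lev.py|head -2;python3 st.py
```

```text
tcp in vice [ -54.4 -109.6]
phi -0.502 rad 113.4 Ftan(drive+) 3.7 Frad -2.4 z 81.2 gap 24.0 13.55
78.72 [ 484.3 -171.    81.2] [-1.0e-04 -1.6e-03 -1.0e+00] [1.2 4.3 4. ] 23.955644390344006 13.55
```

>>> {"fn": "jog_arm", "kwargs": {"moves": [[[0.8,-2.5,0,0,0,0],[-2.5,10.5,0,0,0,0],[-1.5,11,0,0,0,0]]]}}

```text
clock: 13.85
eef_pos: [480.2, -155.4, 81.0]
eef_rot: [2.666, 1.566, -2.247]
wrist_force: [-8.8, -5.3, 6.7]
finger_gap: 23.9
```

```bash
python3 lev.py|head -2;python3 st.py
```

```text
tcp in vice [-61.5 -95.1]
phi -0.36 rad 113.8 Ftan(drive+) -3.8 Frad 9.5 z 81.0 gap 23.9 13.85
78.5 [ 480.2 -155.4   81. ] [-0.0033 -0.0041 -1.    ] [-8.8 -5.3  6.7] 23.898170470198107 13.85
```

>>> {"fn": "jog_arm", "kwargs": {"moves": [[[-2.2,6,0,0,0,0],[-0.9,6,0,0,0,0]]]}}

```text
clock: 14.05
eef_pos: [477.6, -143.0, 81.0]
eef_rot: [-3.061, 1.565, -1.692]
wrist_force: [-0.0, -4.0, 0.6]
finger_gap: 23.5
```

```bash
python3 lev.py|head -2;python3 st.py
```

```text
tcp in vice [-66.5 -83.5]
phi -0.25 rad 115.1 Ftan(drive+) -4.0 Frad 0.2 z 81.0 gap 23.5 14.05
78.46 [ 477.6 -143.    81. ] [-7.0e-04 -5.9e-03 -1.0e+00] [-0.  -4.   0.6] 23.505085622672276 14.05
```

>>> {"fn": "jog_arm", "kwargs": {"moves": [[[-0.3,6,0,0,0,0],[0,6,0,0,0,0]]]}}

```text
clock: 14.25
eef_pos: [476.5, -130.6, 80.9]
eef_rot: [2.987, 1.564, -1.927]
wrist_force: [-3.3, -4.7, 4.0]
finger_gap: 23.4
```

>>> {"fn": "jog_arm", "kwargs": {"moves": [[[0.4,5,0,0,0,0],[0.6,5,0,0,0,0]]]}}

```text
clock: 14.45
eef_pos: [476.4, -120.1, 80.9]
eef_rot: [2.768, 1.562, -2.146]
wrist_force: [-3.2, -3.9, 4.8]
finger_gap: 24.4
```

```bash
python3 lev.py|head -2;python3 st.py
```

```text
tcp in vice [-72.2 -61.3]
phi -0.053 rad 117.4 Ftan(drive+) -4.3 Frad 2.6 z 80.9 gap 24.4 14.45
78.41 [ 476.4 -120.1   80.9] [-0.0049 -0.0075 -1.    ] [-3.2 -3.9  4.8] 24.384439234422707 14.45
```

>>> {"fn": "jog_arm", "kwargs": {"moves": [[[0.9,5,0,0.3,-0.2,0],[1.1,5,0,0,0,0]]]}}

```text
clock: 14.65
eef_pos: [477.4, -109.6, 81.0]
eef_rot: [2.41, 1.566, -2.505]
wrist_force: [-4.2, -3.0, 4.5]
finger_gap: 23.7
```

>>> {"fn": "jog_arm", "kwargs": {"moves": [[[1.4,5,0,0,0,0],[1.6,5,0,0,0,0]]]}}

```text
clock: 14.85
eef_pos: [479.2, -99.2, 81.0]
eef_rot: [2.266, 1.563, -2.649]
wrist_force: [-4.2, -3.4, 5.0]
finger_gap: 23.8
```

```bash
python3 lev.py|head -2;python3 st.py
```

```text
tcp in vice [-73.6 -40.2]
phi 0.124 rad 119.6 Ftan(drive+) -4.5 Frad 2.9 z 81.0 gap 23.8 14.85
78.37 [479.2 -99.2  81. ] [-0.0068 -0.0036 -1.    ] [-4.2 -3.4  5. ] 23.776658694882038 14.85
```

>>> {"fn": "jog_arm", "kwargs": {"moves": [[[1.9,4.9,0,0,-0.3,0],[2.1,4.8,0,0,0,0]]]}}

```text
clock: 15.05
eef_pos: [482.2, -88.9, 80.9]
eef_rot: [2.548, 1.565, -2.368]
wrist_force: [-4.2, -3.1, 5.2]
finger_gap: 23.9
```

>>> {"fn": "jog_arm", "kwargs": {"moves": [[[2.3,4.7,0,0,0,0],[2.5,4.6,0,0,0,0]]]}}

```text
clock: 15.25
eef_pos: [485.9, -79.0, 80.9]
eef_rot: [2.375, 1.562, -2.541]
wrist_force: [-3.2, -2.8, 5.3]
finger_gap: 23.4
```

```bash
python3 lev.py|head -2;python3 st.py
```

```text
tcp in vice [-71.1 -19.1]
phi 0.3 rad 121.5 Ftan(drive+) -4.0 Frad 1.5 z 80.9 gap 23.4 15.25
78.33 [485.9 -79.   80.9] [-0.0071 -0.0048 -1.    ] [-3.2 -2.8  5.3] 23.43134337282794 15.25
```

```bash
python3 - <<'E'
from vice import *
o=[]
for n in("scene","top"):
    c=cam(n); q=px(c[3],[[545,-85,60]])[0].astype(int); x0,y0=q[0]-60,q[1]-60
    im=cv2.resize(c[0][y0:y0+120,x0:x0+80+40],(400,400),interpolation=cv2.INTER_CUBIC)
    for P,col in(([*f(45,-55),57],(0,0,255)),([*s["eef_pos"][:2],80],(0,255,0))):
        k=((px(c[3],[P])[0]-[x0,y0]+.5)*400/120).astype(int); cv2.drawMarker(im,tuple(int(i) for i in k),col,cv2.MARKER_CROSS,14,1)
    o.append(im)
save("s4",np.hstack(o))
E
```

```text
tcp in vice [-71.1 -19.1]
```

View pics/s4.png

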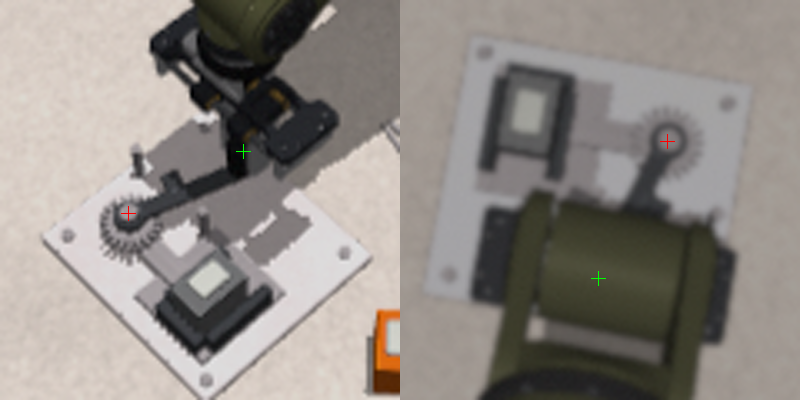

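Bolt estimate confirmed (red cross on the hub). The pads have slid about 6 mm outward on the knob, so I'll regrip centred on it.

>>> {"fn": "jog_arm", "kwargs": {"moves": [[[0,0,0,0,0,0],[0,0,0,0.2,-0.3,0]]], "gripper": -0.2}}

```text
clock: 15.55
eef_pos: [485.6, -78.0, 80.5]
eef_rot: [1.975, 1.568, -2.939]
wrist_force: [0.8, 0.1, 0.2]
finger_gap: 35.6
```

```bash
python3 lev.py|head -2;python3 st.py
```

```text
tcp in vice [-71.6 -18.2]
phi 0.305 rad 122.3 Ftan(drive+) 0.4 Frad -0.6 z 80.5 gap 35.6 15.55
78.41 [485.6 -78.   80.5] [-2.7e-03 -6.0e-04 -1.0e+00] [0.8 0.1 0.2] 35.58367318297917 15.55
```

>>> {"fn": "jog_arm", "kwargs": {"moves": [[[7.2,-2,0,0,0,0],[0,0,0,0,0,0]]]}}

```text
clock: 15.75
eef_pos: [493.1, -80.1, 80.2]
eef_rot: [1.853, 1.568, -3.061]
wrist_force: [0.3, -0.9, -0.1]
finger_gap: 37.6
```

>>> {"fn": "jog_arm", "kwargs": {"moves": [[[0,0,0,0,0,0],[0,0,0,0,0,0],[0,0,0,0,0,0]]], "gripper": -1, "squeeze": 30}}

```text
clock: 16.05
eef_pos: [493.2, -80.3, 80.0]
eef_rot: [1.838, 1.568, -3.076]
wrist_force: [0.3, -0.4, 0.1]
finger_gap: 23.3
```

```bash
python3 lev.py|head -2;python3 st.py
```

```text
tcp in vice [-63.7 -18.9]
phi 0.32 rad 114.6 Ftan(drive+) -0.2 Frad -0.4 z 80.0 gap 23.3 16.05
78.4 [493.2 -80.3  80. ] [-3.2e-03 -2.0e-04 -1.0e+00] [ 0.3 -0.4  0.1] 23.33618678504622 16.05
```

>>> {"fn": "jog_arm", "kwargs": {"moves": [[[2.7,4.2,0,0,-0.1,0],[2.8,4.1,0,0,0,0]]]}}

```text
clock: 16.25
eef_pos: [497.4, -72.3, 79.9]
eef_rot: [1.872, 1.566, -3.045]
wrist_force: [-8.5, -1.3, 6.9]
finger_gap: 23.4
```

>>> {"fn": "jog_arm", "kwargs": {"moves": [[[2.9,4,0,0,0,0],[3,3.9,0,0,0,0]]]}}

```text
clock: 16.45
eef_pos: [502.3, -64.2, 79.9]
eef_rot: [1.85, 1.563, -3.068]
wrist_force: [-5.4, -4.0, 3.4]
finger_gap: 23.9
```

```bash
python3 lev.py|head -2;python3 st.py
```

```text
tcp in vice [-58.   -1.4]
phi 0.48 rad 116.1 Ftan(drive+) -6.5 Frad 1.7 z 79.9 gap 23.9 16.45
78.22 [502.3 -64.2  79.9] [-8.2e-03 -6.0e-04 -1.0e+00] [-5.4 -4.   3.4] 23.90179859723266 16.45
```

>>> {"fn": "jog_arm", "kwargs": {"moves": [[[-6.5,-9.2,0,0,-0.4,0],[-5.7,-9.8,0,0,0,0],[-4.7,-10.3,0,0,0,0],[-3.5,-10.7,0,0,0,0],[-2.5,-11,0,0,0,0]]]}}

```text
clock: 16.95
eef_pos: [474.6, -110.7, 79.8]
eef_rot: [1.211, 1.557, 2.583]
wrist_force: [-6.1, 5.8, 7.6]
finger_gap: 23.6
```

>>> {"fn": "jog_arm", "kwargs": {"moves": [[[-1.4,-11.2,0,0,0,0],[0,-11.2,0,0,0,0],[0.6,-11.2,0,0,0,0]]]}}

```text
clock: 17.25
eef_pos: [471.1, -143.8, 79.8]
eef_rot: [1.236, 1.551, 2.611]
wrist_force: [-7.2, 3.5, 4.9]
finger_gap: 23.4
```

```bash
python3 lev.py|head -2;python3 st.py
```

```text
tcp in vice [-72.8 -85.6]
phi -0.254 rad 121.7 Ftan(drive+) 3.9 Frad 7.0 z 79.8 gap 23.4 17.25
78.75 [ 471.1 -143.8   79.8] [-0.0169  0.0099 -0.9998] [-7.2  3.5  4.9] 23.415102132535207 17.25
```

>>> {"fn": "jog_arm", "kwargs": {"moves": [[[0,0,0,0,0,0],[0,0,0,-0.5,-0.9,0]]], "gripper": -0.2}}

```text
clock: 17.45
eef_pos: [471.0, -144.6, 79.8]
eef_rot: [0.351, 1.57, 1.725]
wrist_force: [-1.0, 1.1, 0.5]
finger_gap: 35.2
```

```bash
python3 lev.py|head -2;python3 st.py
```

```text
tcp in vice [-72.7 -86.3]
phi -0.26 rad 121.8 Ftan(drive+) 1.1 Frad 0.9 z 79.8 gap 35.2 17.45
78.68 [ 471.  -144.6   79.8] [-1.e-04  9.e-04 -1.e+00] [-1.   1.1  0.5] 35.18299163530493 17.45
```

>>> {"fn": "jog_arm", "kwargs": {"moves": [[[6.8,-1.3,0,0,0,5],[0,0,0,0,0,5]]]}}

```text
clock: 17.65
eef_pos: [478.0, -145.0, 79.8]
eef_rot: [-1.586, 1.568, -0.034]
wrist_force: [0.2, -0.3, 0.7]
finger_gap: 37.5
```

>>> {"fn": "jog_arm", "kwargs": {"moves": [[[0,0,0,0,0,0],[0,0,0,0,0,0],[0,0,0,0,0,0]]], "gripper": -1, "squeeze": 15}}

```text
clock: 17.95
eef_pos: [478.0, -143.9, 79.7]
eef_rot: [-1.731, 1.567, -0.181]
wrist_force: [-0.7, -0.4, -0.3]
finger_gap: 24.0
```

```bash
python3 lev.py|head -2;python3 st.py
```

```text
tcp in vice [-66.  -84.3]
phi -0.258 rad 114.8 Ftan(drive+) -0.4 Frad 0.7 z 79.7 gap 24.0 17.95
88.8 [ 478.  -143.9   79.7] [ 4.e-03 -7.e-04 -1.e+00] [-0.7 -0.4 -0.3] 24.033657968473605 17.95
```

>>> {"fn": "jog_arm", "kwargs": {"moves": [[[-0.4,5,0,0,0.1,-2.5],[0,5,0,0,0,-2.5]]]}}

```text
clock: 18.15
eef_pos: [477.8, -133.8, 79.7]
eef_rot: [-1.811, 1.567, -0.354]
wrist_force: [0.5, 0.8, -0.6]
finger_gap: 23.8
```

>>> {"fn": "jog_arm", "kwargs": {"moves": [[[0.4,5,0,0,0,-2.5],[0.7,5,0,0,0,-2.5]]]}}

```text
clock: 18.35
eef_pos: [478.6, -123.4, 79.7]
eef_rot: [-1.963, 1.567, -0.6]
wrist_force: [-1.3, -3.1, 0.7]
finger_gap: 23.8
```

```bash
python3 lev.py|head -2;python3 st.py
```

```text
tcp in vice [-69.4 -64.1]
phi -0.079 rad 114.8 Ftan(drive+) -3.2 Frad 0.9 z 79.7 gap 23.8 18.35
78.09 [ 478.6 -123.4   79.7] [ 0.0033 -0.0023 -1.    ] [-1.3 -3.1  0.7] 23.796292350819975 18.35
```

Tracking is clean when the tool turns with the lever. The pawl has bitten.

>>> {"fn": "jog_arm", "kwargs": {"moves": [[[0.6,4,0,0,0,-2],[0.8,4,0,0,0,-2]]]}}

```text
clock: 18.55
eef_pos: [480.0, -115.3, 79.7]
eef_rot: [-2.078, 1.566, -0.791]
wrist_force: [-0.3, -3.8, -0.0]
finger_gap: 23.7
```

>>> {"fn": "jog_arm", "kwargs": {"moves": [[[1,4,0,0,0,-2],[1.1,4,0,0,0,-2]]]}}

```text
clock: 18.75
eef_pos: [481.9, -107.5, 79.7]
eef_rot: [-2.213, 1.565, -1.002]
wrist_force: [-1.5, -5.7, -0.4]
finger_gap: 23.6
```

```bash
python3 lev.py|head -2;python3 st.py
```

```text
tcp in vice [-69.4 -47.8]
phi 0.063 rad 114.6 Ftan(drive+) -5.9 Frad -0.0 z 79.7 gap 23.6 18.75
69.39 [ 481.9 -107.5   79.7] [ 0.0033 -0.0052 -1.    ] [-1.5 -5.7 -0.4] 23.575998744317946 18.75
```

Force is rising (5.9 N). Smaller steps.

>>> {"fn": "jog_arm", "kwargs": {"moves": [[[1,3,0,0,0,-1.5],[1,3,0,0,0,-1.5]]]}}

```text
clock: 18.95
eef_pos: [483.6, -101.9, 79.7]
eef_rot: [-2.338, 1.563, -1.185]
wrist_force: [-1.4, -5.9, -0.0]
finger_gap: 23.7
```

```bash
python3 lev.py|head -2
```

```text
tcp in vice [-68.8 -42. ]
phi 0.113 rad 114.6 Ftan(drive+) -6.0 Frad -0.5 z 79.7 gap 23.7 18.95
```

>>> {"fn": "jog_arm", "kwargs": {"moves": [[[1.1,3,0,0,0,-1.5],[1.1,2.9,0,0,0,-1.5]]]}}

```text
clock: 19.15
eef_pos: [485.5, -96.8, 79.7]
eef_rot: [-2.417, 1.561, -1.322]
wrist_force: [-2.2, -7.0, 0.2]
finger_gap: 23.6
```

```bash
python3 lev.py|head -2
```

```text
tcp in vice [-68.  -36.6]
phi 0.161 rad 114.5 Ftan(drive+) -7.3 Frad -0.4 z 79.7 gap 23.6 19.15
```

>>> {"fn": "jog_arm", "kwargs": {"moves": [[[1.3,3,0,0,0,-1.5],[1.3,2.9,0,0,0,-1.5]]]}}

```text
clock: 19.35
eef_pos: [487.7, -91.9, 79.7]
eef_rot: [-2.492, 1.559, -1.455]
wrist_force: [-3.5, -7.2, 0.1]
finger_gap: 23.9
```

```bash
python3 lev.py|head -2
```

```text
tcp in vice [-66.8 -31.4]
phi 0.208 rad 114.3 Ftan(drive+) -8.0 Frad 0.3 z 79.7 gap 23.9 19.35
```

>>> {"fn": "jog_arm", "kwargs": {"moves": [[[1.4,3,0,0,0,-1.5],[1.4,2.8,0,0,0,-1.5]]]}}

```text
clock: 19.55
eef_pos: [490.0, -87.2, 79.6]
eef_rot: [-2.545, 1.557, -1.566]
wrist_force: [-3.6, -8.3, 1.2]
finger_gap: 23.9
```

```bash
python3 lev.py|head -2
```

```text
tcp in vice [-65.5 -26.3]
phi 0.254 rad 114.1 Ftan(drive+) -9.1 Frad -0.4 z 79.6 gap 23.9 19.55
```

>>> {"fn": "jog_arm", "kwargs": {"moves": [[[1.6,3,0,0,0,-1.5],[1.6,2.8,0,0,0,-1.5]]]}}

```text
clock: 19.75
eef_pos: [492.5, -82.6, 79.6]
eef_rot: [-2.611, 1.554, -1.69]
wrist_force: [-3.8, -9.2, 0.9]
finger_gap: 23.9
```

```bash
python3 lev.py|head -2
```

```text
tcp in vice [-63.9 -21.4]
phi 0.3 rad 114.0 Ftan(drive+) -9.9 Frad -1.0 z 79.6 gap 23.9 19.75
```

>>> {"fn": "jog_arm", "kwargs": {"moves": [[[1.8,3.1,0,0,0,-1.5],[1.8,3,0,0,0,-1.5]]]}}

```text
clock: 19.95
eef_pos: [495.3, -78.0, 79.6]
eef_rot: [-2.658, 1.551, -1.796]
wrist_force: [-4.3, -10.0, 2.0]
finger_gap: 23.6
```

```bash
python3 lev.py|head -2; python3 st.py
```

```text
tcp in vice [-62.1 -16.3]
phi 0.347 rad 113.9 Ftan(drive+) -10.7 Frad -1.5 z 79.6 gap 23.6 19.95
49.42 [495.3 -78.   79.6] [-0.0044 -0.019  -0.9998] [ -4.3 -10.    2. ] 23.649795811333004 19.95
```

>>> {"fn": "jog_arm", "kwargs": {"moves": [[[1.8,3,0,0,0,-1.5],[1.8,3,0,0,0,-1.5]]]}}

```text
clock: 20.15
eef_pos: [498.2, -73.7, 79.5]
eef_rot: [-2.671, 1.548, -1.866]
wrist_force: [-4.3, -11.0, 0.0]
finger_gap: 23.5
```

```bash
python3 lev.py|head -2; python3 st.py
```

```text
tcp in vice [-60.1 -11.5]
phi 0.393 rad 113.7 Ftan(drive+) -11.5 Frad -2.6 z 79.5 gap 23.5 20.15
46.08 [498.2 -73.7  79.5] [-0.0067 -0.0219 -0.9997] [ -4.3 -11.    0. ] 23.477656964715717 20.15
```

Firm: 11.5 N at the knob (about 1.3 N m), inside the good band. Let go and retreat upward.

>>> {"fn": "jog_arm", "kwargs": {"moves": [[[0,0,0,0,0,0],[0,0,0,0,0,0],[0,0,0,0,0,0],[0,0,0,0,0,0]]], "gripper": 0.5}}

```text
clock: 20.55
eef_pos: [497.6, -76.2, 79.4]
eef_rot: [-2.625, 1.543, -1.829]
wrist_force: [-0.2, -5.9, 0.2]
finger_gap: 52.6
```

>>> {"fn": "jog_arm", "kwargs": {"moves": [[[0,0,20,0,0,0],[0,0,40,0,0,0],[0,0,40,0,0,0],[-30,30,20,0,0,0],[-40,40,0,0,0,0]]]}}

```text
clock: 21.05
eef_pos: [428.7, -10.3, 201.1]
eef_rot: [-2.768, 1.542, -1.984]
wrist_force: [0.6, 1.0, 0.5]
finger_gap: 70.5
```

>>> {"fn": "jog_arm", "kwargs": {"moves": [[[-40,40,0,0,0,0],[-20,40,0,0,0,0],[0,20,0,0,0,0],[0,0,0,0,0,0],[0,0,0,0,0,0]]]}}

```text
clock: 21.55
eef_pos: [367.3, 90.3, 202.3]
eef_rot: [-2.582, 1.545, -1.803]
wrist_force: [-0.6, -1.1, 0.3]
finger_gap: 70.5
```

```bash
python3 lev.py|head -2; python3 - <<'E'
from vice import *
o=[]
for n in("scene","top"):
    c=cam(n); w=c[2]; q=px(c[3],[[560,-75,50]])[0].astype(int); x0,y0=q[0]-55,q[1]-55
    o.append(cv2.resize(c[0][y0:y0+110,x0:x0+110],(400,400),interpolation=cv2.INTER_CUBIC))
    m=(abs(w[...,0]-615)<45)&(abs(w[...,1]+28)<40)&(w[...,2]>66)&(w[...,2]<95)
    r=cv2.minAreaRect(w[m][:,:2].astype(np.float32));print(n,r,"vice",(cs.T@(np.array(r[0])-C)).round(1),np.percentile(w[m][:,2],[5,50,95]))
save("s5",np.hstack(o))
E
```

```text
tcp in vice [-221.   123.2]
phi 0.59 rad 320.2 Ftan(drive+) -1.2 Frad -0.4 z 202.3 gap 70.5 21.55
tcp in vice [-221.   123.2]
scene ((616.67578125, -25.292821884155273), (41.68311309814453, 59.85369110107422), 79.32150268554688) vice [46.4 59.5] [69.57110179 75.74279977 84.37161702]
top ((615.6280517578125, -27.4843807220459), (39.902252197265625, 60.19939422607422), 78.26128387451172) vice [45.8 57.2] [72.53375128 77.40462281 86.246149  ]
```

View pics/s5.png

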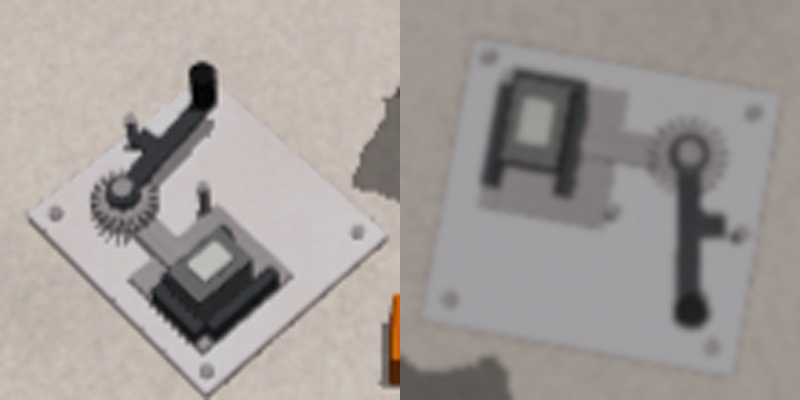

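The block has moved about 2.7 mm onto the fixed jaw, and the moving jaw is against it. However, the lever sprang back to about φ = -0.2 on release (knob at (690,312) in the top half). I'll make a gentle re-check that the clamp still holds tension.

```bash
python3 - <<'E'
from vice import *
for n in("scene","top"):
    w=cam(n)[2]; m=(abs(w[...,0]-490)<45)&(abs(w[...,1]+125)<70)&(w[...,2]>92)&(w[...,2]<112)
    k=w[m].mean(0); d=cs.T@(k[:2]-f(45,-55)); print(n,m.sum(),k,np.hypot(*d),np.arctan2(d[1],-d[0]))
E
```

```text
tcp in vice [-220.6  122.8]
scene 46 [ 480.02288179 -130.82597672   99.87873785] 112.73612460322735 -0.1430415364708272
top 71 [ 477.5127909  -133.14289348  101.64226269] 115.13644705692157 -0.16437482776270923
```

>>> {"fn": "jog_arm", "kwargs": {"moves": [[[22,-42,0,0.7,0,8],[22,-42,0,0.7,0,8],[22,-42,0,0,0,8],[22,-42,0,0,0,8],[15,-25,0,0,0,8]]]}}

```text
clock: 22.25
eef_pos: [463.0, -90.6, 202.0]
eef_rot: [3.127, 1.565, -1.73]
wrist_force: [1.1, 0.1, -0.3]
finger_gap: 70.7
```

```bash
python3 lev.py;python3 st.py
```

```text
tcp in vice [-91.3 -35. ]
phi 0.146 rad 137.8 Ftan(drive+) 0.5 Frad -1.0 z 202.0 gap 70.7 22.25
angles table: phi->world xy
0.55 [508.4 -58.9]
0.4 [497.7 -72.3]
0.2 [486.7 -92.5]
0 [ 479.9 -114.4]
-0.2 [ 477.6 -137.2]
-0.4 [ 479.9 -160.1]
-0.5 [ 482.7 -171.2]
-0.55 [ 484.5 -176.7]
81.76 [463.  -90.6 202. ] [-9.0e-04 -5.5e-03 -1.0e+00] [ 1.1  0.1 -0.3] 70.69795102866759 22.25
```

>>> {"fn": "jog_arm", "kwargs": {"moves": [[[11,-33,0,0.2,0,5],[1,-4,-30,0,0,0],[0,0,-35,0,0,0],[0,0,-20,0,0,0],[0,0,-10,0,0,0]]]}}

```text
clock: 22.75
eef_pos: [475.9, -138.2, 103.5]
eef_rot: [-2.822, 1.568, -1.31]
wrist_force: [0.8, 0.5, 0.2]
finger_gap: 70.6
```

```bash
python3 lev.py|head -2;python3 st.py
```

```text
tcp in vice [-69.1 -79.1]
phi -0.208 rad 116.6 Ftan(drive+) 0.5 Frad -0.8 z 103.5 gap 70.6 22.75
86.61 [ 475.9 -138.2  103.5] [ 8.0e-04 -2.9e-03 -1.0e+00] [0.8 0.5 0.2] 70.6265145327026 22.75
```

>>> {"fn": "jog_arm", "kwargs": {"moves": [[[1.8,4,-10,0.1,0,0],[0,0.5,-8,0,0,0],[0,0,-1,0,0,0]]]}}

```text
clock: 23.05
eef_pos: [477.8, -134.2, 83.0]
eef_rot: [-3.126, 1.57, -1.616]
wrist_force: [0.4, 0.1, 0.4]
finger_gap: 70.4
```

>>> {"fn": "jog_arm", "kwargs": {"moves": [[[0,0,0,0,0,0],[0,0,0,0,0,0],[0,0,0,0,0,0],[0,0,0,0,0,0],[0,0,0,0,0,0]]], "gripper": -1, "squeeze": 15}}

```text
clock: 23.55
eef_pos: [479.0, -134.4, 85.3]
eef_rot: [-2.03, 1.566, -0.519]
wrist_force: [-0.4, 0.7, -1.0]
finger_gap: 33.9
```

```bash
python3 lev.py|head -2;python3 st.py
```

```text
tcp in vice [-66.9 -74.7]
phi -0.175 rad 113.6 Ftan(drive+) 0.7 Frad 0.4 z 85.3 gap 33.9 23.55
86.55 [ 479.  -134.4   85.3] [ 0.0037 -0.0021 -1.    ] [-0.4  0.7 -1. ] 33.94762854998071 23.55
```

>>> {"fn": "jog_arm", "kwargs": {"moves": [[[-1,0,-4,0,0.2,0],[0,0,-1,0,0,0],[0,0,0,0,0,0]]]}}

```text
clock: 23.85
eef_pos: [478.0, -134.5, 80.9]
eef_rot: [-2.894, 1.568, -1.383]
wrist_force: [0.2, 0.3, 2.5]
finger_gap: 24.0
```

>>> {"fn": "jog_arm", "kwargs": {"moves": [[[0.2,4,0,0,0,-2],[0.4,4,0,0,0,-2]]]}}

```text
clock: 24.05
eef_pos: [478.5, -126.7, 80.9]
eef_rot: [-3.011, 1.568, -1.572]
wrist_force: [-1.9, -0.5, 3.9]
finger_gap: 23.9
```

>>> {"fn": "jog_arm", "kwargs": {"moves": [[[0.6,4,0,0,0,-2],[0.8,4,0,0,0,-2]]]}}

```text
clock: 24.25
eef_pos: [479.5, -118.9, 80.9]
eef_rot: [3.013, 1.567, -1.904]
wrist_force: [-3.5, -3.8, 3.4]
finger_gap: 24.0
```

```bash
python3 lev.py|head -2;python3 st.py
```

```text
tcp in vice [-69.5 -59.5]
phi -0.039 rad 114.5 Ftan(drive+) -4.3 Frad 2.9 z 80.9 gap 24.0 24.25
78.28 [ 479.5 -118.9   80.9] [-0.0012 -0.0035 -1.    ] [-3.5 -3.8  3.4] 24.016457152743797 24.25
```

>>> {"fn": "jog_arm", "kwargs": {"moves": [[[0.8,3.2,0,0,0,-1.6],[0.9,3.1,0,0,0,-1.6]]]}}

```text
clock: 24.45
eef_pos: [480.7, -113.1, 80.9]
eef_rot: [2.881, 1.565, -2.094]
wrist_force: [-4.2, -3.0, 2.6]
finger_gap: 23.4
```

>>> {"fn": "jog_arm", "kwargs": {"moves": [[[0.9,3,0,0,0,-1.5],[0.9,3,0,0,0,-1.5]]]}}

```text
clock: 24.65
eef_pos: [482.1, -107.7, 80.9]
eef_rot: [2.846, 1.564, -2.184]
wrist_force: [-2.1, -5.2, 3.6]
finger_gap: 23.8
```

```bash
python3 lev.py|head -2;python3 st.py
```

```text
tcp in vice [-69.2 -48. ]
phi 0.061 rad 114.4 Ftan(drive+) -5.6 Frad 0.7 z 80.9 gap 23.8 24.65
71.81 [ 482.1 -107.7   80.9] [-0.0041 -0.0059 -1.    ] [-2.1 -5.2  3.6] 23.822855833686262 24.65
```

```bash
python3 - <<'E'
from vice import *
o=[]
for n in("scene","top"):
    c=cam(n); q=px(c[3],[[560,-90,60]])[0].astype(int); x0,y0=q[0]-50,q[1]-50
    im=cv2.resize(c[0][y0:y0+100,x0:x0+100],(400,400),interpolation=cv2.INTER_CUBIC)
    k=lambda P:tuple(int(i) for i in ((px(c[3],[P])[0]-[x0,y0]+.5)*4))
    cv2.line(im,k([*f(45,-55),57]),k([*s["eef_pos"][:2],57]),(0,255,0),1)
    o.append(im)
save("s6",np.hstack(o))
E
```

```text
tcp in vice [-69.2 -48. ]
```

View pics/s6.png

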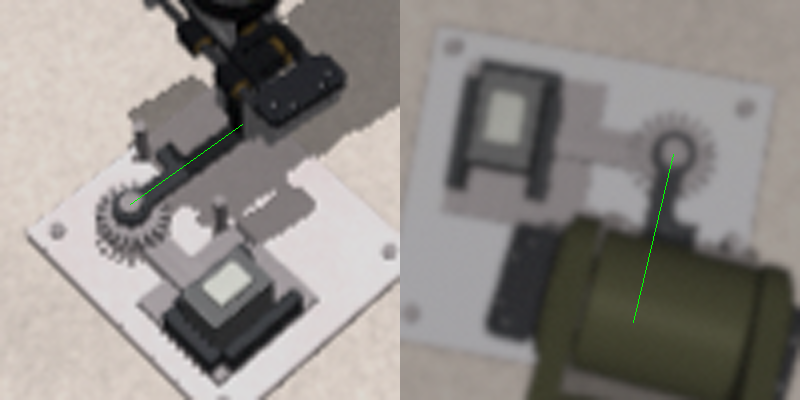

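The lever appears to lag the TCP slightly (soft fingers at 15 N). Stiffening the grip and driving on carefully.

>>> {"fn": "jog_arm", "kwargs": {"moves": [[[0.3,1,0,0.3,0,0],[0.5,1.5,0,0,0,-1]]], "squeeze": 50}}

```text
clock: 24.95
eef_pos: [482.5, -106.1, 80.9]
eef_rot: [2.296, 1.566, -2.75]
wrist_force: [-3.7, -4.1, 3.7]
finger_gap: 23.2
```

```bash
python3 lev.py|head -2;python3 st.py
```

```text
tcp in vice [-69.  -46.4]
phi 0.076 rad 114.4 Ftan(drive+) -5.0 Frad 2.4 z 80.9 gap 23.2 24.95
70.86 [ 482.5 -106.1   80.9] [-0.0049 -0.002  -1.    ] [-3.7 -4.1  3.7] 23.21571691440041 24.95
```

>>> {"fn": "jog_arm", "kwargs": {"moves": [[[1.1,3.5,0,0,-0.2,-1.6],[1.2,3.4,0,0,0,-1.6],[1.3,3.3,0,0,0,-1.6]]]}}

```text
clock: 25.25
eef_pos: [485.4, -97.3, 80.9]
eef_rot: [2.899, 1.565, -2.233]
wrist_force: [-3.6, -5.0, 4.7]
finger_gap: 23.2
```

>>> {"fn": "jog_arm", "kwargs": {"moves": [[[1.3,3.2,0,0,0,-1.6],[1.4,3.1,0,0,0,-1.6]]]}}

```text
clock: 25.45
eef_pos: [487.6, -91.8, 80.9]
eef_rot: [2.91, 1.564, -2.279]
wrist_force: [-4.7, -4.2, 4.9]
finger_gap: 23.3
```

>>> {"fn": "jog_arm", "kwargs": {"moves": [[[1.5,3.1,0,0,0,-1.6],[1.6,3,0,0,0,-1.6]]]}}

```text
clock: 25.65
eef_pos: [490.2, -86.2, 80.9]
eef_rot: [2.868, 1.562, -2.378]
wrist_force: [-4.4, -4.4, 5.8]
finger_gap: 23.1
```

```bash
python3 lev.py|head -2;python3 st.py
```

```text
tcp in vice [-65.5 -25.3]
phi 0.262 rad 114.4 Ftan(drive+) -5.9 Frad 2.0 z 80.9 gap 23.1 25.65
59.41 [490.2 -86.2  80.9] [-0.0065 -0.0062 -1.    ] [-4.4 -4.4  5.8] 23.122517670984834 25.65
```

>>> {"fn": "jog_arm", "kwargs": {"moves": [[[2,3.6,0,0.2,-0.2,-2],[2.1,3.5,0,0,0,-2]]]}}

```text
clock: 25.85
eef_pos: [493.7, -79.7, 80.9]
eef_rot: [2.824, 1.565, -2.493]
wrist_force: [-4.9, -4.0, 6.3]
finger_gap: 23.5
```

>>> {"fn": "jog_arm", "kwargs": {"moves": [[[2.2,3.4,0,0,0,-2],[2.3,3.3,0,0,0,-2]]]}}

```text
clock: 26.05
eef_pos: [497.5, -74.2, 80.9]
eef_rot: [2.924, 1.562, -2.465]
wrist_force: [-7.8, -6.3, 5.5]
finger_gap: 23.4
```

```bash
python3 lev.py|head -2;python3 st.py
```

```text
tcp in vice [-60.7 -12.1]
phi 0.386 rad 114.1 Ftan(drive+) -9.6 Frad 3.0 z 80.9 gap 23.4 26.05
51.26 [497.5 -74.2  80.9] [-0.007  -0.0056 -1.    ] [-7.8 -6.3  5.5] 23.364030720562734 26.05
```

A true 5 N/0.1 rad rise has now started. Slightly more.

>>> {"fn": "jog_arm", "kwargs": {"moves": [[[1.8,2.6,0,0,0,-1.5],[1.2,1.7,0,0,0,-1]]]}}

```text
clock: 26.25
eef_pos: [499.7, -71.2, 80.9]
eef_rot: [2.974, 1.559, -2.46]
wrist_force: [-7.6, -9.3, 5.4]
finger_gap: 23.4
```

```bash
python3 lev.py|head -2
```

```text
tcp in vice [-59.1  -8.7]
phi 0.418 rad 114.0 Ftan(drive+) -12.0 Frad 0.9 z 80.9 gap 23.4 26.25
```

12.0 N, well short of the pin. Ease the lever back a little to unload the pawl, let go, and retreat.

>>> {"fn": "jog_arm", "kwargs": {"moves": [[[-3,-4.2,0,0,0,2],[-5,-8,0,0,0,4],[-4.5,-8.5,0,0,0,4],[0,0,0,0,0,0]]]}}

```text
clock: 26.65
eef_pos: [487.8, -93.9, 80.9]
eef_rot: [-2.978, 1.559, -1.947]
wrist_force: [-1.7, -5.0, 1.1]
finger_gap: 23.2
```

>>> {"fn": "jog_arm", "kwargs": {"moves": [[[0,0,0,0,0,0],[0,0,0,0,0,0],[0,0,0,0,0,0],[0,0,0,0,0,0],[0,0,0,0,0,0]]], "gripper": 0.5}}

```text
clock: 27.15
eef_pos: [487.7, -94.5, 80.4]
eef_rot: [-2.989, 1.558, -1.959]
wrist_force: [0.4, -1.5, -1.0]
finger_gap: 60.0
```

>>> {"fn": "jog_arm", "kwargs": {"moves": [[[0,0,20,0,0,0],[0,0,40,0,0,0],[0,0,40,0,0,0],[-20,20,20,0,0,0],[-40,40,0,0,0,0]]]}}

```text
clock: 27.65
eef_pos: [430.4, -37.2, 202.4]
eef_rot: [2.839, 1.558, -2.416]
wrist_force: [0.2, 0.4, 0.5]
finger_gap: 70.4
```

>>> {"fn": "jog_arm", "kwargs": {"moves": [[[-40,40,0,0,0,0],[-20,40,0,0,0,0],[0,10,0,0,0,0],[0,0,0,0,0,0],[0,0,0,0,0,0]]]}}

```text
clock: 28.15
eef_pos: [369.5, 54.0, 203.1]
eef_rot: [2.8, 1.561, -2.452]
wrist_force: [0.9, -0.2, 1.5]
finger_gap: 70.5
```

```bash
python3 lev.py|head -2; python3 - <<'E'
from vice import *
o=[]
for n in("scene","top"):
    c=cam(n); w=c[2]; q=px(c[3],[[560,-75,50]])[0].astype(int); x0,y0=q[0]-55,q[1]-55
    o.append(cv2.resize(c[0][y0:y0+110,x0:x0+110],(400,400),interpolation=cv2.INTER_CUBIC))
    m=(abs(w[...,0]-615)<45)&(abs(w[...,1]+28)<40)&(w[...,2]>66)&(w[...,2]<95)
    r=cv2.minAreaRect(w[m][:,:2].astype(np.float32));print(n,r,"vice",(cs.T@(np.array(r[0])-C)).round(1))
    m=(abs(w[...,0]-490)<45)&(abs(w[...,1]+115)<80)&(w[...,2]>92)&(w[...,2]<112)
    k=w[m].mean(0); d=cs.T@(k[:2]-f(45,-55)); print("knob",np.hypot(*d),np.arctan2(d[1],-d[0]))
save("s7",np.hstack(o))
E
```

```text
tcp in vice [-211.6   88.1]
phi 0.509 rad 293.8 Ftan(drive+) 0.4 Frad -0.8 z 203.1 gap 70.5 28.15
tcp in vice [-211.6   88.1]
scene ((616.161376953125, -25.30205535888672), (41.66360855102539, 61.45098114013672), 78.1181411743164) vice [45.9 59.4]
knob 113.14432757673488 -0.05790765465193901
top ((615.4900512695312, -27.427024841308594), (39.9102897644043, 60.261741638183594), 78.35638427734375) vice [45.6 57.2]
knob 114.56359055912996 -0.08606057067464273
```

View pics/s7.png

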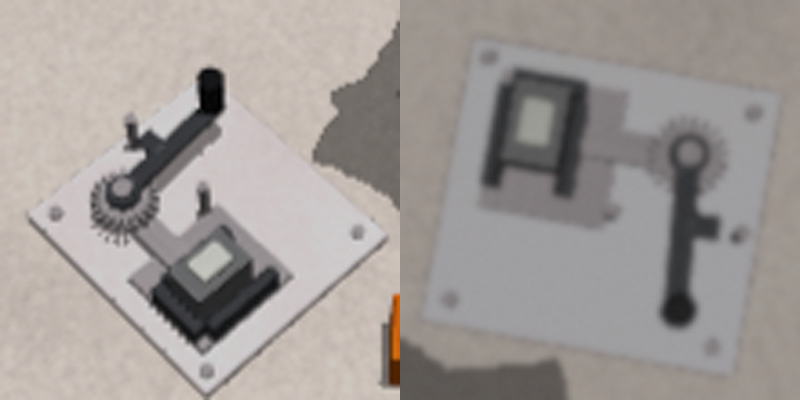

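```bash
python3 -c "
from cell import manip
print(manip.sign_off())"
```

```text
the job is handed in; nothing more can be done
None
```

The block is in the vice and clamped, and the job is handed in at about 28 s on the robot's clock. How tightly it stays held now that the lever is free is not fully confirmed.

**Placing:** I chose the tall grey block (64 mm by depth), not the low, round or orange ones. I lowered it into the slot until it touched the bed, slid it along the jaws to the end stop with about 6 N, and let go.

**Clamping:** I worked the lever in several strokes, regripping the knob twice when the pads slid off centre. The last stroke rose at about 5 N per 0.1 rad, as the task described. I stopped at 12.0 N on the knob (about 1.4 N m), with the lever at 0.42 rad, clear of the pin at 0.55. I then eased the lever back, let go and moved the arm away.

**Last checks:**
- **Block:** both cameras put it at about x 45.7 in the vice's frame (home is 45). Across the gap they read 57.2 mm (top) and 59.4 mm (scene), where home is 58. It is aligned with the jaws and looks flat, with the moving jaw against it.
- **Arm:** it touches nothing, and the wrist force is about zero.

**What disagreed:**
- **Lever on release:** it sprang back by about 0.3 to 0.5 rad both times I let go, although it should stay where it is left.
- **First tightening:** it reached 11.5 N with a soft grip, but the force rose more slowly than described. On the repeat, with a firmer grip, the force was lower for most of the stroke, so I tightened again to the 12.0 N above.
- **After the final release:** I did not test the tension again.

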